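# Lay the edging laths out for waxing from the push-latch drawer

### The arm

A 7-joint arm with a two-finger parallel gripper is mounted at the origin on a cart in front of the work surface, level with it; the furniture and walls round the work are solid. World frame = base frame: x ahead of the robot, y to its left, z up, the work surface at z = 0. Lengths are in m, angles in rad, forces in N, time in s.
With the tool pointing down it reaches from about 0.4 to 0.75 m from the base axis. Payload 19.5 kg.
Tool frame: the origin (TCP) lies midway between the tips of the shut fingers; the grasp point (between the pads) lies 19 mm behind it (manip.hold_point_z is the distance from the TCP to the grasp point, in m); z points along the fingers, y is the line along which they close (so a half turn about z gives the same grasp; the last joint's range is limited). The gripper opens to 85 mm and grips with 20 to 120 N. Pads are 22 mm wide; open, the fingers measure 114 mm over their backs; the gripper's body (76 mm by 85 mm) begins 54 mm behind the grasp point. The pads swing forward as they close: fully open they stand 13 mm farther back than shut.
Start: joints at [1.243, 0.707, -0.028, 1.485, 0.022, 0.951, -0.075], TCP at [0.162, -0.552, 0.231] pointing down, gripper open.
Joint ranges: [-2.71, 2.71], [-0.32, 2.16], [-1.57, 1.52], [0, 2.45], [-1.46, 4.6], [0, 2.02], [-2.83, 2.83]. Speed limits (rad/s): [1.89, 1.89, 2.57, 2.57, 3.01, 3.01, 3.01].

### API

Orientations are given as a unit quaternion [w, x, y, z].
In Python, from plant import read_state, vision, manip gives the robot as it stands. The module is installed in compiled form; this text tells all that it offers.
- The arm moves only by the tool jog_arm, never from a script. Its argument "rows" is a list that holds one entry, the list of rows, each a list of 7 numbers: the closure, from -1 (fully open) to 1 (shut), then the shift along the tool's x, y, z in m, then the turn, a rotation vector about the tool's x, y, z in rad. In form: [[[jaw, x, y, z, ax, ay, az], ...]]. A call has 1 to 8 rows; each row shifts and turns the commanded pose from where the row before left it, along the tool's axes as they then stand; what a row does not reach is not made up. A row lasts 1/8 s, in which the tool goes at most 62.5 mm and 10.7 degrees, less where a joint would pass 70% of its speed; a pose out of reach is approached as far as the arm can. A call is refused whole if a number of a shift passes 0.0625 or a number of a turn 0.188, either way. A call with a gripper value outside its range is refused whole. The fingers move at their own pace and stop on an object; "newtons" is the grip in N (left out, the last holds). Time passes only in rows, so rows that do not move let the fingers close. It gives the time, the measured TCP pose, the force, the opening and the grip force at its end, in the units of the state.
- read_state(): the state, without advancing time (a new reading comes with each control period).
- vision.capture(name): name is "scene" or "top" or "wrist"; returns a dict with "color" (420x560x3 uint8, red, green, blue), "intrinsics" (3x3 intrinsics, pixels), "xyz" and "rotation" of the camera in the world. Camera axes: x right, y down, z forward; pixel columns grow to the right and rows downward; lengths in m; the calibration is good to about 2 mm. A picture is of the moment at which its call begins. There is no depth.
- manip.sign_off(): hands the job in; it is judged then, once.
The state is a dict: "clock": time; "q": joint angles; "qd": joint speeds; "effort": joint torques, N m; "eef_pos": TCP position; "tool_rot": TCP orientation; "wrist_force": force on the tool from outside, world axes, zero at the start; "ft_torque": the same for the moment, N m; "grip_width": opening from 0.0 (shut) to 1.0 (fully open); "gripper_force": force on a finger pad.
Only numpy, scipy, OpenCV 4.12 (cv2) and the standard library are available. Lean on these libraries where they do the work, as an engineer would, in place of code of your own. Each camera call takes 0.05 s, during which the arm holds its last target. There are 200 camera calls.

### The job

Lay the edging laths out for waxing: move the far bearer in so that it lies parallel to the near one, about 13 cm from it centre to centre, then take every lath out of the push-latch drawer of the cabinet and lay them flat, each square across both bearers and none touching another. The drawer is latched: press it in to release it and pull it right out to its stop; it opens only half way, so lift each lath's front end over the drawer front and draw it out endwise. Finally push the drawer shut so that it latches and stays shut; leave the wax tin and the sanding block where they are.

Things in the scene. Friction and masses are not known exactly. Their poses are not given: they have to be found in the camera images.
- cabinet: low plywood drawer cabinet, fixed to the bench: 280 mm deep (own x), 330 mm wide (y), 75 mm high; underside of the top board 66 mm above the bench. Origin: on the bench, under the middle of its front opening, which faces its own -x; the cabinet lies at x 0 to 280 mm. One drawer with a blue front fills it.
- drawer (a joint): drawer slide (m) towards the cabinet's own -x: 0 = shut and latched, 0.140 = out at its stop, where the rear 114 mm of the drawer floor stay under the cabinet's top. Unlatched it slides with 1 to 2 N of friction and stays where it is left. Pulling it while latched does not open it; it must be pressed in first (negative values, hard stop at -0.011).
- drawer_lip (a point): middle of the top edge of the blue drawer front, the lip to clear: 65 mm above the bench, 12 mm thick, 302 wide; moves with the drawer. Push latch: press the drawer in to about -0.010 (at least -0.008, about 7 N) and ease off: it springs out to about 0.055. Pressed in the same way again, it latches at 0; pressed less far, or before it has come out 0.045, it springs out again.
- drawer_floor (a point): front end of the drawer floor, against the middle of the front's inner face, 24 mm above the bench; moves with the drawer. Floor 244 mm long (cabinet +x), 284 wide; side and back walls 22 mm high. Dividers 10 mm high, 5 mm thick, in the rear 90 mm only, at y -63, 0, 63 mm make 4 lanes (y -94.5, -31.5, 31.5, 94.5), at most one lath in each, within 8 mm and 0.04 rad of the middle.
- drawer_handle (a point): middle of the drawer's round aluminium bar handle: bar 10 mm in diameter, 100 mm long along the cabinet's y, 56 mm above the bench, 44 mm in front of the drawer front (39 mm clear behind the bar); a 10 mm post joins each end to the front. Axes of the cabinet; moves with the drawer. Pushing on the bar pushes the drawer.
- lath_0: softwood edging lath 0: a straight strip 229 mm long (its own y axis), 28 mm wide (x), 12 mm thick (z), about 55 g; all four are alike. Origin: centre of its underside. At the start it lies flat and lengthwise in the drawer, or is absent (None from the start); it may finish either face up.
- lath_1: softwood edging lath 1: a straight strip 229 mm long (its own y axis), 28 mm wide (x), 12 mm thick (z), about 55 g; all four are alike. Origin: centre of its underside. At the start it lies flat and lengthwise in the drawer, or is absent (None from the start); it may finish either face up.
- lath_2: softwood edging lath 2: a straight strip 229 mm long (its own y axis), 28 mm wide (x), 12 mm thick (z), about 55 g; all four are alike. Origin: centre of its underside. At the start it lies flat and lengthwise in the drawer, or is absent (None from the start); it may finish either face up.
- lath_3: softwood edging lath 3: a straight strip 229 mm long (its own y axis), 28 mm wide (x), 12 mm thick (z), about 55 g; all four are alike. Origin: centre of its underside. At the start it lies flat and lengthwise in the drawer, or is absent (None from the start); it may finish either face up.
- bearer_near: light brown sawn wooden bearer lying loose on the bench, the one nearer to the robot: 300 mm long (its own y), 45 mm wide (x), 20 mm high, 0.25 kg. Origin: centre of its underside.
- bearer_far: the second, grey bearer of the same size, 0.25 kg, beyond the near one; at the start about 215 mm from it centre to centre (too far apart for the laths) and turned up to 0.25 rad from parallel. Origin: centre of its underside.
- wax_tin: white and green paste-wax tin with black cap, 78 mm wide, 58 mm high, standing on the bench; a bystander. Origin: centre of its underside.
- sanding_block: orange-brown cork sanding block, 63 x 110 x 36 mm; a bystander. Origin: centre of its underside.

How it is judged:
By the outcome, as a careful person would: the job done as asked, in the order asked, and still so for the second after the job is handed in, with the robot touching nothing.
Of lath_0, lath_1, lath_2, lath_3 only 3 to 4 are there at a start; the rules pass over those that are not, and their reading is None.
At some moment in a run one of bearer_near, bearer_far may be knocked a few centimetres aside while the robot is not near it.
Once in a run the grip may slacken for a moment while it holds something.
It also fails if it takes over 210 s, if anything falls off the work surface, if the arm or the gripper's body presses on something with over 40 N, if the wrist force passes 120 N, or if a joint passes its speed limit or range.

## Working session

There is one attempt and no reset: what is moved stays moved. The work goes in short steps, Python scripts to look and compute and a tool call to move; the robot and the scene stay as the last step left them, time stands still between calls to the robot, and variables do not carry over. Pictures are saved under pics/ and viewed, at most 14 in all, crops included, and the job is handed in when it is done.

Besides the shell and the picture viewer there is one more tool, called after ">>>" as a command line: name --argument value ..., lists and objects as JSON in quotes. jog_arm: Moves the arm, as the interface text tells. Its arguments: {"type":"object","properties":{"rows":{"type":"array"},"newtons":{"type":"number"}},"required":["rows"]}

```bash
mkdir -p pics; cat > h.py <<'E'
import numpy as np, cv2
from plant import read_state, vision, manip
def cap(n,f=None):
    c=vision.capture(n)
    if f: cv2.imwrite('pics/'+f,c['color'][:,:,::-1])
    return c
def ray(c,uv,z):
    uv=np.atleast_2d(np.array(uv,float)); K=np.array(c['intrinsics'])
    d=np.c_[uv,np.ones(len(uv))]@np.linalg.inv(K).T@R(c).T
    p=np.array(c['xyz']); return p+d*((z-p[2])/d[:,2])[:,None]
def R(c):
    r=np.array(c['rotation'],float)
    if r.size==4:
        from scipy.spatial.transform import Rotation as Ro
        return Ro.from_quat(r[[1,2,3,0]]).as_matrix()
    return r
def proj(c,P):
    P=np.atleast_2d(np.array(P,float)); q=(P-np.array(c['xyz']))@R(c)@np.array(c['intrinsics']).T
    return q[:,:2]/q[:,2:]
E
python3 - <<'E'
from h import *
for n in('top','scene'):
    c=cap(n,n+'0.png'); print(n,c['intrinsics'],c['xyz'],c['rotation'])
print(read_state(), manip.hold_point_z)
E
```

```text
top [[521.1992572    0.         282.87586481]
 [  0.         521.1992572  206.29619423]
 [  0.           0.           1.        ]] [0.45149818 0.008263   1.47875272] [ 0.03176081 -0.69765731  0.71472479 -0.03786822]
scene [[420.94838092   0.         282.1039738 ]
 [  0.         420.94838092 209.90345185]
 [  0.           0.           1.        ]] [-0.08648264  0.86733285  0.76310039] [ 0.16032273 -0.26474004  0.83422919 -0.45636716]
{'clock': 0.1, 'q': array([ 1.24331544,  0.70701928, -0.02760301,  1.48492596,  0.02199575,
        0.95091962, -0.07547426]), 'qd': array([-0.00044773, -0.00240652, -0.0013252 , -0.00073952,  0.00105011,
        0.00109712,  0.00063198]), 'effort': array([ 3.97906755e-03, -8.84291983e+01,  1.23811439e+00, -2.36455518e+01,
        1.70648162e-02,  5.17428329e-03,  6.88017349e-05]), 'eef_pos': array([ 0.1620264 , -0.55145958,  0.23089287]), 'tool_rot': array([-4.77172898e-04,  9.89807588e-01,  1.42410333e-01, -8.63131288e-05]), 'wrist_force': array([-0.42798829,  0.0267946 ,  0.40475842]), 'ft_torque': array([ 0.00275596, -0.04418965, -0.00236656]), 'gripper_force': 0.0, 'grip_width': 0.9998712819209591} 0.0187
```

View pics/top0.png

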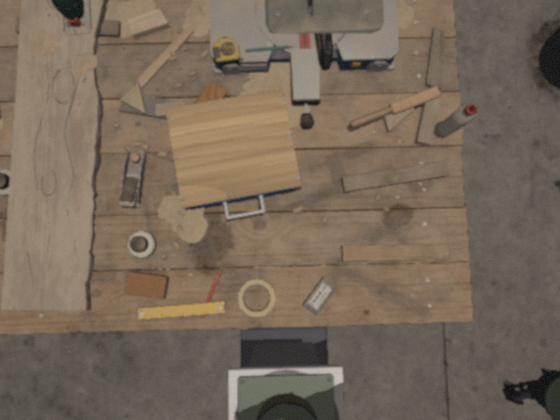

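View pics/scene0.png

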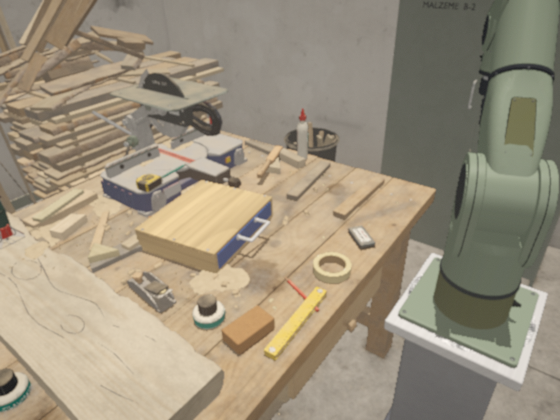

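The top view shows the cabinet (centre ≈235,150; handle ≈245,207), the bearers at right (far ≈397,178; near ≈395,253), the tin at (141,245) and the block at (147,285). I'll enlarge this to measure it.

```bash
python3 - <<'E'
from h import *
i=cv2.imread('pics/top0.png')
a=cv2.resize(i[85:225,160:310],None,fx=4,fy=4,interpolation=cv2.INTER_CUBIC)[:,:600]
b=cv2.resize(i[155:275,330:460],None,fx=6,fy=6,interpolation=cv2.INTER_CUBIC)[:600]
b=cv2.resize(i[150:275,330:460],None,fx=4.5,fy=4.5,interpolation=cv2.INTER_CUBIC)
cv2.imwrite('pics/b0.png',b)
h=cv2.cvtColor(i,cv2.COLOR_BGR2HSV)
for p in [(360,183),(440,168),(350,170),(360,253),(440,254),(360,235),(360,275),(200,130),(280,170),(245,207)]: print(p,i[p[1],p[0]],h[p[1],p[0]])
E
```

```text
(360, 183) [ 96 115 132] [ 16  70 132]
(440, 168) [ 89 106 121] [ 16  67 121]
(350, 170) [ 88 107 125] [ 15  75 125]
(360, 253) [ 90 115 139] [ 15  90 139]
(440, 254) [ 98 119 143] [ 14  80 143]
(360, 235) [ 93 107 127] [ 12  68 127]
(360, 275) [ 82  98 116] [ 14  75 116]
(200, 130) [109 143 172] [ 16  93 172]
(280, 170) [ 99 133 161] [ 16  98 161]
(245, 207) [ 92 112 131] [ 15  76 131]
```

View pics/b0.png

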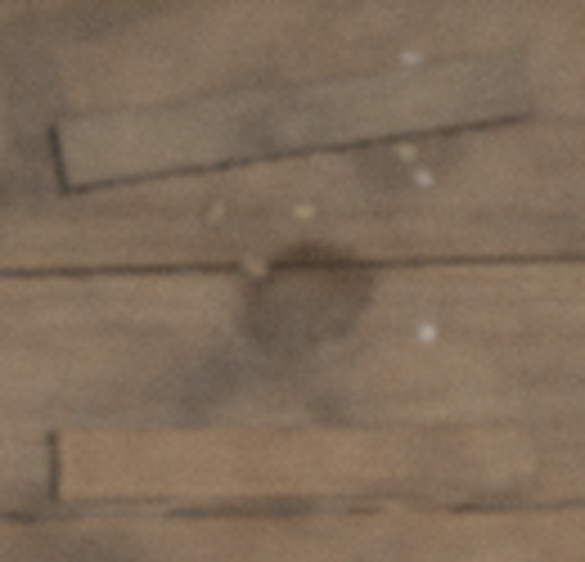

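The crop shows the far bearer, tilted, with top-face corners at (53,122), (66,187), (530,115) and (525,48). The near bearer is at (58,430)–(535,500).

```bash
python3 - <<'E'
from h import *
c=cap('top'); i=c['color'][:,:,::-1].copy()
f=lambda P:np.array(P)/4.5-0.4+[330,150]
for n,P in(('far',[(53,122),(66,187),(530,115),(525,48)]),('near',[(58,430),(58,500),(535,500),(535,430)])):
    X=ray(c,f(P),.02)[:,:2]; print(n,X.round(3).tolist(),X.mean(0).round(3)); 
    print(' long',np.linalg.norm(X[2]-X[1]),'yaw(edge)',[np.arctan2(*(d)) for d in ((X[1]-X[2]),(X[0]-X[3]))])
h=cv2.cvtColor(i,cv2.COLOR_BGR2HSV)
def big(m,lo,hi):
    s=np.zeros_like(m); s[lo[1]:hi[1],lo[0]:hi[0]]=m[lo[1]:hi[1],lo[0]:hi[0]]
    s=cv2.morphologyEx(s,cv2.MORPH_OPEN,np.ones((5,5)))
    k=max(cv2.findContours(s,0,1)[0],key=cv2.contourArea); return k
k=big((h[:,:,2]>150).astype(np.uint8)*255,(155,85),(310,215))
r=cv2.boxPoints(cv2.minAreaRect(k)); X=ray(c,r,.075); print('cab',r,X.round(3).tolist(),[np.linalg.norm(X[j]-X[j-1]).round(3) for j in range(4)])
b=((h[:,:,0]>100)&(h[:,:,0]<125)&(h[:,:,1]>90)).astype(np.uint8)*255
b[:170]=0;b[225:]=0;b[:,:170]=0;b[:,310:]=0
ys,xs=np.where(b>0); print('blue',len(xs),xs.min(),xs.max())
l=cv2.fitLine(np.c_[xs,ys].astype(np.float32),2,0,.01,.01).ravel();P=[[l[2]-l[0]*40,l[3]-l[1]*40],[l[2]+l[0]*40,l[3]+l[1]*40]];Y=ray(c,P,.065);print(Y.round(3)); d=Y[0]-Y[1];print('yaw',np.arctan2(-d[0],d[1]))
a=cv2.resize(i[85:225,160:310],None,fx=4,fy=4,interpolation=cv2.INTER_CUBIC);cv2.imwrite('pics/cab0.png',a)
E
```

```text
far [[0.676, -0.174], [0.634, -0.18], [0.673, -0.475], [0.716, -0.474]] [ 0.675 -0.326]
 long 0.2968115158854721 yaw(edge) [np.float64(-0.1311055220524162), np.float64(-0.1333258602596668)]
near [[0.482, -0.17], [0.439, -0.168], [0.432, -0.464], [0.475, -0.467]] [ 0.457 -0.317]
 long 0.2960395538023352 yaw(edge) [np.float64(0.024574491057308724), np.float64(0.024354254320490678)]
cab [[167.67416   97.53911 ]
 [297.26645   92.826675]
 [300.41995  179.54839 ]
 [170.82767  184.26082 ]] [[0.899, 0.305, 0.075], [0.905, -0.053, 0.075], [0.662, -0.055, 0.075], [0.657, 0.297, 0.075]] [np.float64(0.242), np.float64(0.358), np.float64(0.242), np.float64(0.352)]
blue 68 204 294
[[ 0.601  0.193  0.065]
 [ 0.636 -0.022  0.065]]
yaw 0.16202804924190065
```

View pics/cab0.png

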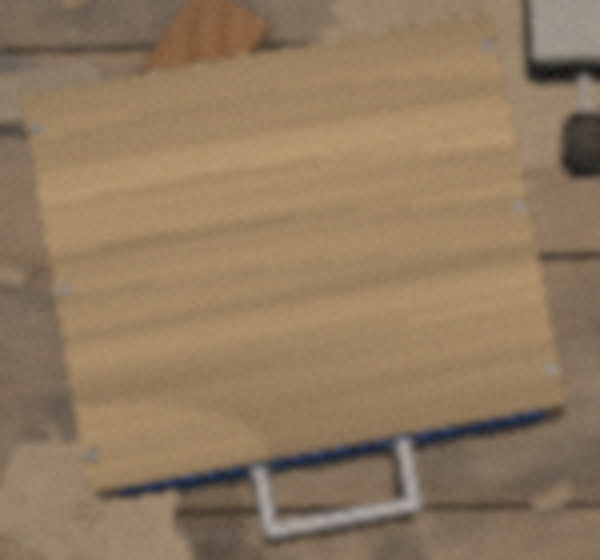

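The crop shows the cabinet top corners at (28,95), (495,15), (563,405) and (100,490), with the handle bar from (268,530) to (416,503).

```bash
python3 - <<'E'
from h import *
c=cap('top')
f=lambda P:np.array(P)/4-0.4+[160,85]
X=ray(c,f([(28,95),(495,15),(563,405),(100,490)]),.075)[:,:2]
print(X.round(3).tolist(),[np.linalg.norm(X[j]-X[j-1]).round(3) for j in range(4)])
yaw=[np.arctan2(-(a-b)[0],(a-b)[1]) for a,b in((X[0],X[1]),(X[3],X[2]))]+[np.arctan2(d[1],d[0]) for d in (X[0]-X[3],X[1]-X[2])];print('yaw',np.round(yaw,3))
y=np.mean(yaw);C=X.mean(0);print('origin',C-.14*np.array([np.cos(y),np.sin(y)]), 'front mid',(X[2]+X[3])/2)
H=ray(c,f([(268,530),(416,503)]),.060)[:,:2];print('handle',H.round(3).tolist(),H.mean(0),np.linalg.norm(H[0]-H[1]),np.arctan2(-(H[0]-H[1])[0],(H[0]-H[1])[1]))
for n,P,z in(('tin',(141,243),.058),('block',(147,285),.036)): print(n,ray(c,P,z))
E
```

```text
[[0.869, 0.308], [0.918, -0.015], [0.645, -0.054], [0.594, 0.26]] [np.float64(0.279), np.float64(0.327), np.float64(0.276), np.float64(0.318)]
yaw [0.152 0.159 0.173 0.143]
origin [0.61813386 0.10272519] front mid [0.61949284 0.10277332]
handle [[0.566, 0.148], [0.582, 0.047]] [0.5736457  0.09783129] 0.1025242787813177 0.1574569005690391
tin [[0.50081949 0.38178414 0.058     ]]
block [[0.38649022 0.37093937 0.036     ]]
```

>>> jog_arm --rows '[[[-1, 0, 0, 0, 0, 0, -0.177], [-1, 0, 0, 0, 0, 0, -0.177], [-1, 0, 0, 0, 0, 0, -0.177], [-1, 0, 0, 0, 0, 0, -0.177], [-1, 0, 0, 0, 0, 0, -0.177], [-1, 0, 0, 0, 0, 0, -0.177], [-1, 0, 0, 0, 0, 0, -0.177], [-1, 0, 0, 0, 0, 0, -0.177]]]' --newtons 60

```text
clock: 1.2
eef_pos: [0.162, -0.5516, 0.2311]
tool_rot: [-0.0, 0.657, 0.754, 0.0]
wrist_force: [-0.6, 0.1, 0.4]
grip_width: 1.002
gripper_force: 0.0
```

>>> jog_arm --rows '[[[-1, 0.023, 0.053, 0.01, 0, 0, 0], [-1, 0.023, 0.053, 0.01, 0, 0, 0], [-1, 0.023, 0.053, 0.01, 0, 0, 0], [-1, 0.023, 0.053, 0.01, 0, 0, 0], [-1, 0.023, 0.053, 0.01, 0, 0, 0], [-1, 0.023, 0.053, 0.01, 0, 0, 0], [-1, 0.023, 0.053, 0.01, 0, 0, 0], [-1, 0.023, 0.053, 0.01, 0, 0, 0]]]'

```text
clock: 2.2
eef_pos: [0.5598, -0.3128, 0.1509]
tool_rot: [-0.0, 0.659, 0.752, -0.0]
wrist_force: [0.5, -1.4, 0.5]
grip_width: 1.0
gripper_force: 0.0
```

```bash
cat >> h.py <<'E'
from scipy.spatial.transform import Rotation as Ro
def plan(x,y,z,phi,th=0):
    """shift in final tool axes and turn (tool axes now) to the world pose; th tilts the tool about its y"""
    s=read_state(); q=s['tool_rot']; A=Ro.from_quat([*q[1:],q[0]])
    B=Ro.from_quat([np.cos(phi/2),np.sin(phi/2),0,0])*Ro.from_rotvec([0,th,0])
    d=np.array([x,y,z])-s['eef_pos']
    print('t',round(s['clock'],1),'pos',s['eef_pos'].round(4),'w',round(s['grip_width'],3),'F',s['wrist_force'].round(1))
    print(' shift now-axes',A.inv().apply(d).round(4),'final-axes',B.inv().apply(d).round(4),'turn',(A.inv()*B).as_rotvec().round(3))
E
python3 -c "
from h import *
plan(.665,-.252,.1,1.702)
cap('wrist','w0.png')"
```

```text
t 2.2 pos [ 0.5598 -0.3128  0.1509] w 1.0 F [ 0.5 -1.4  0.5]
 shift now-axes [0.0465 0.1122 0.0508] final-axes [0.0465 0.1122 0.0509] turn [-0.  0. -0.]
```

View pics/w0.png

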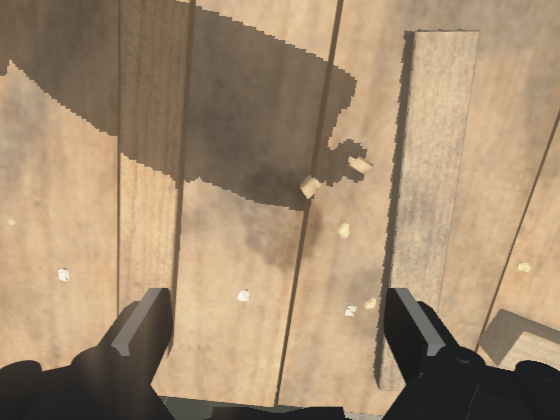

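The wrist view shows the far bearer at right, with its end corners at (414,31) and (479,31). The near bearer is at left (columns 118–190) in the arm's shadow.

```bash
python3 - <<'E'
from h import *
c=cap('wrist')
X=ray(c,[(414,31),(479,31),(393,250),(452,250)],.02)[:,:2];print(X.round(4).tolist())
print('width',np.linalg.norm(X[0]-X[1]),'yaw',[np.arctan2(-(X[a]-X[b])[0],(X[a]-X[b])[1]) for a,b in((0,2),(1,3))])
X=ray(c,[(119,0),(192,0),(119,150),(184,150)],.02)[:,:2];print(X.round(4).tolist())
E
```

```text
[[0.6376, -0.1727], [0.6803, -0.1668], [0.6604, -0.3283], [0.7069, -0.3219]]
width 0.04313047705021871 yaw [np.float64(0.14560694629070967), np.float64(0.16977054162984395)]
[[0.4439, -0.1813], [0.4907, -0.1748], [0.4444, -0.2785], [0.4913, -0.2721]]
```

>>> jog_arm --rows '[[[-1, 0.016, 0.039, 0.02, 0, 0, -0.014], [-1, 0.016, 0.039, 0.02, 0, 0, 0], [-1, 0.016, 0.039, 0.02, 0, 0, 0], [-1, 0, 0, 0.03, 0, 0, 0], [-1, 0, 0, 0.03, 0, 0, 0], [-1, 0, 0, 0.018, 0, 0, 0], [-1, 0, 0, 0.01, 0, 0, 0], [1, 0, 0, 0, 0, 0, 0]]]'

```text
clock: 3.3
eef_pos: [0.6676, -0.25, 0.0033]
tool_rot: [-0.0, 0.654, 0.756, 0.0]
wrist_force: [0.7, 0.7, -0.0]
grip_width: 0.816
gripper_force: 0.0
```

>>> jog_arm --rows '[[[1, 0, 0, 0, 0, 0, 0], [1, 0, 0, 0, 0, 0, 0], [1, 0, 0, 0, 0, 0, 0], [1, 0, 0, 0, 0, 0, 0]]]'

```text
clock: 3.8
eef_pos: [0.6681, -0.2502, 0.0046]
tool_rot: [0.001, 0.654, 0.756, 0.0]
wrist_force: [-0.8, 0.0, 7.3]
grip_width: 0.506
gripper_force: 62.1
```

>>> jog_arm --rows '[[[1, 0, 0, -0.012, 0, 0, 0], [1, 0.004, -0.02, 0, 0, 0, 0.04], [1, 0.004, -0.02, 0, 0, 0, 0.04], [1, 0.003, -0.02, 0, 0, 0, 0.04], [1, 0.001, -0.02, 0, 0, 0, 0.04], [1, 0, 0, 0, 0, 0, 0], [1, 0, 0, 0.005, 0, 0, 0], [1, 0, 0, 0.005, 0, 0, 0]]]'

```text
clock: 4.8
eef_pos: [0.5872, -0.2446, 0.005]
tool_rot: [0.0, 0.712, 0.702, 0.0]
wrist_force: [0.3, 0.9, -2.4]
grip_width: 0.509
gripper_force: 61.5
```

```bash
python3 - <<'E'
from h import *
c=cap('top');i=c['color'][:,:,::-1]
plan(.585,-.25,.004,1.556)
cv2.imwrite('pics/b1.png',cv2.resize(i[160:275,325:460],None,fx=5,fy=5,interpolation=cv2.INTER_CUBIC))
E
```

```text
t 4.8 pos [ 0.5871 -0.2446  0.0046] w 0.509 F [ 0.1  0.2 -2. ]
 shift now-axes [-0.0054 -0.0021  0.0006] final-axes [-0.0054 -0.0021  0.0006] turn [ 0. -0.  0.]
```

View pics/b1.png

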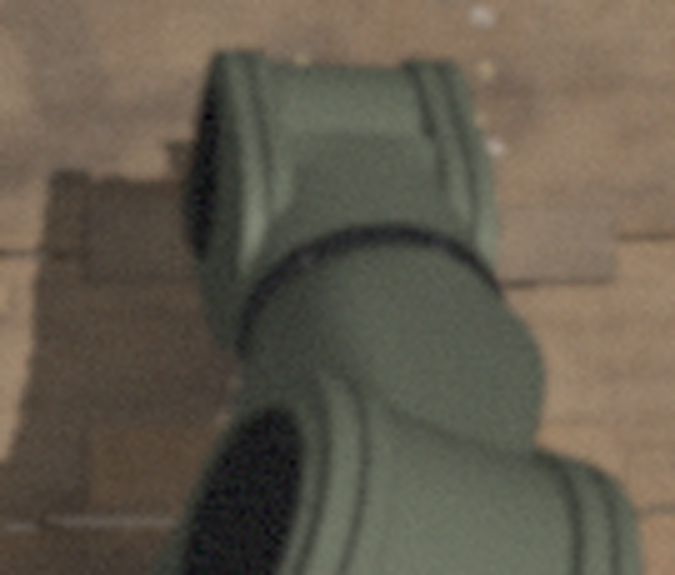

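>>> jog_arm --rows '[[[-1, 0, 0, 0, 0, 0, 0], [-1, 0, 0, 0, 0, 0, 0], [-1, 0, 0, 0, 0, 0, 0], [-1, 0, 0, -0.04, 0, 0, 0], [-1, -0.02, -0.016, -0.05, 0, 0, 0], [-1, -0.02, -0.016, -0.05, 0, 0, 0], [-1, -0.02, -0.016, -0.05, 0, 0, 0], [-1, -0.02, -0.016, -0.05, 0, 0, 0]]]'

```text
clock: 5.85
eef_pos: [0.5208, -0.3244, 0.2471]
tool_rot: [0.0, 0.712, 0.702, 0.0]
wrist_force: [0.8, -0.6, 0.5]
grip_width: 0.995
gripper_force: 0.0
```

>>> jog_arm --rows '[[[-1, -0.02, 0, -0.04, 0, 0, 0], [-1, 0, 0, 0, 0, 0, 0]]]'

```text
clock: 6.1
eef_pos: [0.5214, -0.3456, 0.2879]
tool_rot: [0.002, 0.713, 0.701, 0.0]
wrist_force: [0.2, 0.2, -0.6]
grip_width: 1.002
gripper_force: 0.0
```

```bash
python3 - <<'E'
from h import *
c=cap('wrist','w1.png');plan(.52,-.33,.25,1.556); np.savez('w1.npz',**{k:np.array(v) for k,v in c.items()})
E
```

```text
t 6.2 pos [ 0.5212 -0.3444  0.2861] w 0.999 F [ 0.5 -0.  -0.5]
 shift now-axes [ 0.0144 -0.0015  0.036 ] final-axes [ 0.0144 -0.0014  0.0361] turn [ 0.001  0.001 -0.001]
```

View pics/w1.png

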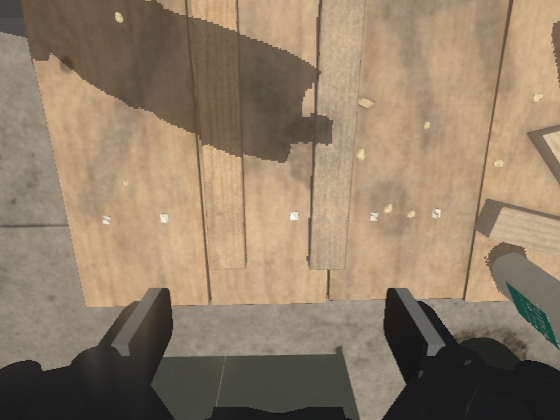

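The wrist view shows both bearers nearly parallel: near bearer edges (190,0)–(213,268) and (238,0)–(246,268), far bearer edges (320,0)–(310,269) and (363,0)–(346,269).

```bash
python3 - <<'E'
from h import *
c=dict(np.load('w1.npz'))
X=ray(c,[(190,0),(238,0),(213,268),(246,268),(321,0),(363,0),(312,269),(346,269)],.02)[:,:2];print(X.round(4).tolist())
for n,Y in(('n',X[:4]),('f',X[4:])):
  a=(Y[0]+Y[1])/2;b=(Y[2]+Y[3])/2;d=a-b;u=d/np.hypot(*d);print(n,'w',np.hypot(*(Y[0]-Y[1])),'yaw',np.arctan2(-d[0],d[1]),'centre',b+.15*u)
E
```

```text
[[0.4387, -0.1761], [0.4854, -0.1769], [0.44, -0.4647], [0.4803, -0.4655], [0.5663, -0.1783], [0.6073, -0.179], [0.561, -0.4684], [0.6026, -0.4691]]
n w 0.04675348110100444 yaw -0.006452970831844282 centre [ 0.46113654 -0.31512276]
f w 0.04097775335026416 yaw -0.017252427224150116 centre [ 0.58437449 -0.31878069]
```

>>> jog_arm --rows '[[[0.3, 0, 0, 0, 0, 0, -0.17], [0.3, 0.053, 0.015, 0.015, 0, 0, 0], [0.3, 0.053, 0.015, 0.015, 0, 0, 0], [0.3, 0.053, 0.015, 0.015, 0, 0, 0], [0.3, 0.053, 0.015, 0.015, 0, 0, 0], [0.3, 0.053, 0.015, 0.015, 0, 0, 0], [0.3, 0.053, 0.015, 0.015, 0, 0, 0], [0.3, 0.053, 0.015, 0.015, 0, 0, 0]]]'

```text
clock: 7.15
eef_pos: [0.5671, 0.0411, 0.1791]
tool_rot: [-0.001, 0.65, 0.76, -0.0]
wrist_force: [0.7, 0.1, 0.0]
grip_width: 0.351
gripper_force: 0.0
```

```bash
python3 - <<'E'
from h import *
plan(.5745,.0975,.12,1.728)
c=cap('wrist','w2.png'); np.savez('w2.npz',**{k:np.array(v) for k,v in c.items()})
c=cap('top');i=c['color'][:,:,::-1]
cv2.imwrite('pics/b2.png',cv2.resize(i[185:270,330:460],None,fx=6,fy=6,interpolation=cv2.INTER_CUBIC))
w=cv2.imread('pics/w2.png');b=cv2.resize(i[185:270,330:460],(560,366),interpolation=cv2.INTER_CUBIC)
cv2.imwrite('pics/m2.png',np.vstack([cv2.resize(w,(400,300)),cv2.resize(b,(400,261))])) 
E
```

```text
t 7.2 pos [0.5671 0.0411 0.1791] w 0.351 F [0.7 0.1 0. ]
 shift now-axes [0.0545 0.0162 0.0591] final-axes [0.0545 0.0162 0.0591] turn [-0.001 -0.    -0.002]
```

View pics/m2.png

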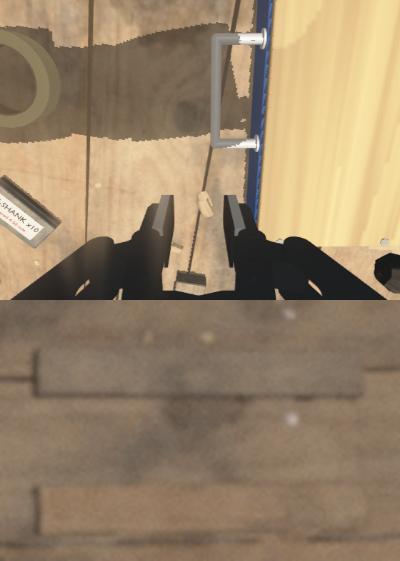

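The handle bar in the full-size wrist view runs from (303,56) to (303,200). The bearers in the top crop are parallel and about 12.8 cm apart.

```bash
python3 - <<'E'
from h import *
c=dict(np.load('w2.npz'))
X=ray(c,[(303,56),(303,200)],.06);print(X,X.mean(0)); d=X[0]-X[1];print(np.hypot(*d[:2]),np.arctan2(-d[0],d[1]))
E
```

```text
[[0.56586842 0.14740531 0.06      ]
 [0.58291145 0.05201261 0.06      ]] [0.57438994 0.09970896 0.06      ]
0.09690321372378898 0.17679639140065548
```

>>> jog_arm --rows '[[[0.3, 0.028, 0.008, 0.02, 0, 0, 0], [0.3, 0.027, 0.008, 0.02, 0, 0, 0], [0.3, 0, 0, 0.02, 0, 0, 0], [0.3, 0, 0, 0.03, 0, 0, 0], [0.3, 0, 0, 0.03, 0, 0, 0], [0.3, 0, 0, 0.022, 0, 0, 0], [0.3, 0, 0, 0, 0, 0, 0]]]'

```text
clock: 8.12
eef_pos: [0.5736, 0.0958, 0.0368]
tool_rot: [-0.001, 0.65, 0.76, -0.001]
wrist_force: [-0.0, 0.2, 1.0]
grip_width: 0.351
gripper_force: 0.0
```

>>> jog_arm --rows '[[[1, 0, 0, 0, 0, 0, 0], [1, 0, 0, 0, 0, 0, 0], [1, 0, 0, 0, 0, 0, 0], [1, 0, 0, 0, 0, 0, 0]]]' --newtons 60

```text
clock: 8.62
eef_pos: [0.5753, 0.0959, 0.0391]
tool_rot: [0.0, 0.65, 0.76, 0.001]
wrist_force: [-1.2, 0.9, 7.8]
grip_width: 0.091
gripper_force: 59.1
```

>>> jog_arm --rows '[[[1, 0, 0.004, 0, 0, 0, 0], [1, 0, 0.004, 0, 0, 0, 0], [1, 0, 0.003, 0, 0, 0, 0], [1, 0, 0.001, 0, 0, 0, 0]]]'

```text
clock: 9.12
eef_pos: [0.5865, 0.0978, 0.0391]
tool_rot: [-0.0, 0.65, 0.76, -0.0]
wrist_force: [-7.1, 0.4, 11.2]
grip_width: 0.092
gripper_force: 59.8
```

Pressed in 11 mm at 7 N. Next I'll pull it out to the stop.

>>> jog_arm --rows '[[[1, 0, -0.005, 0, 0, 0, 0], [1, 0, -0.01, 0, 0, 0, 0], [1, 0, -0.02, 0, 0, 0, 0], [1, 0, -0.02, 0, 0, 0, 0], [1, 0, -0.02, 0, 0, 0, 0], [1, 0, -0.02, 0, 0, 0, 0], [1, 0, -0.02, 0, 0, 0, 0], [1, 0, -0.02, 0, 0, 0, 0]]]'

```text
clock: 10.12
eef_pos: [0.4538, 0.0761, 0.0391]
tool_rot: [0.001, 0.651, 0.759, 0.001]
wrist_force: [3.6, -5.9, -0.3]
grip_width: 0.096
gripper_force: 58.8
```

>>> jog_arm --rows '[[[1, 0, -0.01, 0, 0, 0, 0], [1, 0, -0.006, 0, 0, 0, 0], [1, 0, 0, 0, 0, 0, 0]]]'

```text
clock: 10.5
eef_pos: [0.4379, 0.0735, 0.039]
tool_rot: [0.001, 0.651, 0.759, -0.0]
wrist_force: [0.3, -5.4, 10.9]
grip_width: 0.094
gripper_force: 46.7
```

>>> jog_arm --rows '[[[1, 0, -0.005, 0, 0, 0, 0], [1, 0, 0, 0, 0, 0, 0], [0.2, 0, 0, 0, 0, 0, 0], [0.2, 0, 0, 0, 0, 0, 0], [0.2, 0, 0, -0.03, 0, 0, 0], [0.2, 0, 0, -0.05, 0, 0, 0], [0.2, 0, 0, -0.05, 0, 0, 0], [0.2, 0, 0, -0.05, 0, 0, 0]]]'

```text
clock: 11.5
eef_pos: [0.4322, 0.0734, 0.2202]
tool_rot: [-0.0, 0.65, 0.76, -0.0]
wrist_force: [0.5, -0.0, -0.1]
grip_width: 0.402
gripper_force: 0.0
```

>>> jog_arm --rows '[[[0.2, 0, 0.02, -0.05, 0, 0, 0], [0.2, 0, 0.04, -0.03, 0, 0, 0], [0.2, 0, 0, 0, 0, 0, 0]]]'

```text
clock: 11.88
eef_pos: [0.4938, 0.0831, 0.2997]
tool_rot: [0.001, 0.65, 0.76, 0.001]
wrist_force: [-0.2, -0.3, -0.6]
grip_width: 0.403
gripper_force: 0.0
```

```bash
python3 - <<'E'
from h import *
plan(.5,.08,.3,1.728)
c=cap('wrist','w3.png'); np.savez('w3.npz',**{k:np.array(v) for k,v in c.items()})
E
```

```text
t 11.9 pos [0.4938 0.0831 0.2997] w 0.403 F [-0.2 -0.3 -0.6]
 shift now-axes [-0.004   0.0057 -0.0002] final-axes [-0.0041  0.0056 -0.0003] turn [ 0.003 -0.001 -0.003]
```

View pics/w3.png

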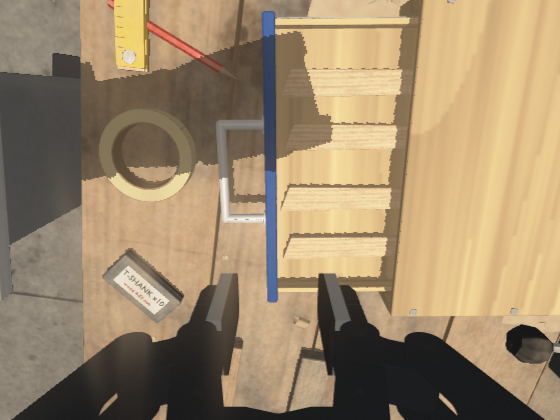

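The wrist view shows four laths in the open drawer, with front ends at about (287,82), (290,136), (286,198) and (287,246). The lip is at column 270.

```bash
python3 - <<'E'
from h import *
c=dict(np.load('w3.npz')); g=cv2.cvtColor(c['color'],cv2.COLOR_RGB2GRAY).astype(int)
y=.16;O=np.array([.619,.103]);T=np.array([[np.cos(y),np.sin(y)],[-np.sin(y),np.cos(y)]])
P=[(289,83),(400,82),(290,136),(397,136),(286,199),(390,198),(288,247),(386,247)]
X=ray(c,P,.036)[:,:2]; print(np.c_[X,(X-O)@T.T].round(4))
L=ray(c,[(269,15),(272,300)],.065)[:,:2];print('lip',(L-O)@T.T, np.hypot(*(L[0]-L[1])))
C=ray(c,[(390,308),(419,12)],.075)[:,:2];print('cab front',(C-O)@T.T)
E
```

```text
[[ 4.907e-01  1.767e-01 -1.149e-01  9.320e-02]
 [ 6.036e-01  1.952e-01 -6.000e-04  9.350e-02]
 [ 5.005e-01  1.239e-01 -1.136e-01  3.950e-02]
 [ 6.143e-01  1.416e-01  1.600e-03  3.880e-02]
 [ 5.076e-01  5.400e-02 -1.178e-01 -3.070e-02]
 [ 6.240e-01  7.320e-02  2.000e-04 -3.020e-02]
 [ 5.194e-01 -3.900e-03 -1.154e-01 -8.960e-02]
 [ 6.342e-01  1.390e-02  8.000e-04 -9.040e-02]]
lip [[-0.13414943  0.15045067]
 [-0.13457212 -0.14358072]] 0.29403168517322326
cab front [[-0.00051062 -0.14889179]
 [-0.00167287  0.15027079]]
```

>>> jog_arm --rows '[[[0.1, 0, 0, 0, 0, 0, 0.18], [0.1, 0, 0, 0, 0, 0, 0.18], [0.1, 0, 0, 0, 0, 0, 0.18], [0.1, 0, 0, 0, 0, 0, 0.18], [0.1, 0, 0, 0, 0, 0, 0.18], [0.1, 0, 0, 0, 0, 0, 0.18], [0.1, 0, 0, 0, 0, 0, 0.18], [0.1, 0, 0, 0, 0, 0, 0.18]]]'

```text
clock: 12.92
eef_pos: [0.4907, 0.0825, 0.2975]
tool_rot: [0.0, 0.99, 0.139, -0.001]
wrist_force: [0.4, 0.1, 0.7]
grip_width: 0.446
gripper_force: 0.0
```

>>> jog_arm --rows '[[[0.1, 0, 0, 0, 0, 0, 0.128], [0.1, 0, 0, 0, 0, 0, 0]]]'

```text
clock: 13.18
eef_pos: [0.491, 0.0827, 0.2977]
tool_rot: [0.0, 0.997, 0.079, -0.001]
wrist_force: [-0.5, 0.3, -0.4]
grip_width: 0.445
gripper_force: 0.0
```

```bash
cat >> h.py <<'E'
def cab(x,y,a=.16): return (.619+x*np.cos(a)-y*np.sin(a), .103+x*np.sin(a)+y*np.cos(a))
E
python3 -c "
from h import *
for y in (-.090,-.0305,.039,.093):
  print(cab(-.06,y)); plan(*cab(-.06,y),.1,.16)
print(read_state()['q'])"
```

```text
(np.float64(0.5741050015927446), np.float64(0.00459045209933881))
t 13.2 pos [0.491  0.0827 0.2977] w 0.445 F [-0.5  0.3 -0.4]
 shift now-axes [0.0701 0.0902 0.1976] final-axes [0.0696 0.0904 0.1977] turn [ 0.     0.002 -0.001]
(np.float64(0.5646255682991969), np.float64(0.0633304754601886))
t 13.2 pos [0.491  0.0827 0.2977] w 0.445 F [-0.5  0.3 -0.4]
 shift now-axes [0.07   0.0307 0.1976] final-axes [0.0696 0.0309 0.1977] turn [ 0.     0.002 -0.001]
(np.float64(0.5535529529395068), np.float64(0.13194277165479468))
t 13.2 pos [0.491  0.0827 0.2977] w 0.445 F [-0.5  0.3 -0.4]
 shift now-axes [ 0.0699 -0.0388  0.1975] final-axes [ 0.0696 -0.0386  0.1977] turn [ 0.     0.002 -0.001]
(np.float64(0.5449497697823376), np.float64(0.18525304495707853))
t 13.2 pos [0.491  0.0827 0.2977] w 0.445 F [-0.5  0.3 -0.4]
 shift now-axes [ 0.0698 -0.0928  0.1975] final-axes [ 0.0696 -0.0926  0.1977] turn [ 0.     0.002 -0.001]
[-0.28306815  0.51532684  0.08952716  1.64421331 -0.05269025  0.98624914
 -1.58819093]
```

>>> jog_arm --rows '[[[0.1, 0.0175, 0.0226, 0.049, 0, 0, 0], [0.1, 0.0175, 0.0226, 0.049, 0, 0, 0], [0.1, 0.0175, 0.0226, 0.049, 0, 0, 0], [0.1, 0.0175, 0.0226, 0.049, 0, 0, 0], [0.1, 0, 0, 0.03, 0, 0, 0], [0.1, 0, 0, 0.02, 0, 0, 0], [0.1, 0, 0, 0.015, 0, 0, 0], [0.1, 0, 0, 0.008, 0, 0, 0]]]'

```text
clock: 14.18
eef_pos: [0.575, 0.0046, 0.0287]
tool_rot: [-0.0, 0.997, 0.079, -0.0]
wrist_force: [-0.2, 0.4, 0.3]
grip_width: 0.452
gripper_force: 0.0
```

>>> jog_arm --rows '[[[1, 0, 0, 0, 0, 0, 0], [1, 0, 0, 0, 0, 0, 0], [1, 0, 0, 0, 0, 0, 0], [1, 0, 0, 0, 0, 0, 0]]]' --newtons 50

```text
clock: 14.68
eef_pos: [0.5755, 0.0045, 0.0296]
tool_rot: [-0.0, 0.997, 0.079, 0.0]
wrist_force: [-0.2, -0.1, 0.0]
grip_width: 0.289
gripper_force: 49.8
```

>>> jog_arm --rows '[[[0.1, 0, 0, 0, 0, 0, 0], [0.1, 0, 0, 0.003, 0, 0, 0], [1, 0, 0, 0, 0, 0, 0], [1, 0, 0, 0, 0, 0, 0], [1, 0, 0, 0, 0, 0, 0], [1, 0, 0, 0, 0, 0, 0]]]'

```text
clock: 15.42
eef_pos: [0.5753, 0.0045, 0.0262]
tool_rot: [-0.0, 0.997, 0.079, -0.0]
wrist_force: [0.0, -0.3, -1.3]
grip_width: 0.295
gripper_force: 49.2
```

>>> jog_arm --rows '[[[1, 0, 0, -0.006, 0, -0.03, 0], [1, 0, 0, -0.006, 0, -0.035, 0], [1, 0, 0, -0.006, 0, -0.035, 0], [1, 0, 0, -0.006, 0, -0.035, 0], [1, 0, 0, -0.006, 0, -0.035, 0], [1, 0, 0, -0.005, 0, -0.03, 0], [1, 0, 0, 0, 0, 0, 0]]]'

```text
clock: 16.3
eef_pos: [0.5784, 0.005, 0.061]
tool_rot: [0.008, 0.992, 0.078, -0.099]
wrist_force: [1.0, -0.4, -1.1]
grip_width: 0.293
gripper_force: 49.2
```

```bash
python3 -c "
from h import *
cap('scene','s1.png'); i=cv2.imread('pics/s1.png'); cv2.imwrite('pics/s1c.png',cv2.resize(i[150:300,120:320],None,fx=3.5,fy=3.5))
plan(.57,0,.06,.16,-.2)"
```

```text
t 16.4 pos [0.5781 0.005  0.0609] w 0.29 F [-0.5  0.8 -1.6]
 shift now-axes [-0.0084  0.0036  0.0026] final-axes [-0.0084  0.0036  0.0026] turn [-0.001 -0.    -0.002]
```

View pics/s1c.png

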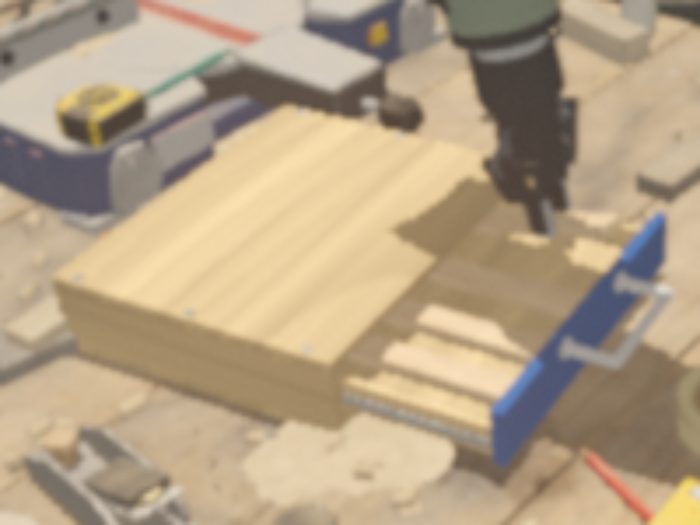

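>>> jog_arm --rows '[[[1, -0.015, 0, 0, 0, 0, 0], [1, -0.025, 0, 0, 0, 0, 0], [1, -0.025, 0, 0, 0, 0, 0], [1, -0.025, 0, 0, 0, 0, 0], [1, -0.025, 0, 0, 0, 0, 0], [1, -0.025, 0, 0, 0, 0, 0], [1, -0.015, 0, 0, 0, 0, 0], [1, 0, 0, 0, 0, 0, 0]]]'

```text
clock: 17.35
eef_pos: [0.4276, -0.0191, 0.0922]
tool_rot: [0.008, 0.992, 0.078, -0.099]
wrist_force: [0.3, 0.1, -0.8]
grip_width: 0.293
gripper_force: 49.2
```

>>> jog_arm --rows '[[[1, 0, 0, -0.02, 0, 0, 0], [1, 0, 0, -0.03, 0, 0, 0], [1, 0, 0, -0.03, 0, 0, 0], [1, 0, 0, -0.02, 0, 0.05, 0], [1, 0, 0, 0, 0, 0.05, 0], [1, 0, 0, 0, 0, 0.05, 0], [1, 0, 0, 0, 0, 0.05, 0], [1, 0, 0, 0, 0, 0, 0]]]'

```text
clock: 18.35
eef_pos: [0.4478, -0.0159, 0.1901]
tool_rot: [-0.0, 0.997, 0.079, 0.0]
wrist_force: [-0.1, 0.6, -1.1]
grip_width: 0.292
gripper_force: 49.3
```

```bash
python3 - <<'E'
from h import *
plan(.469,-.41,.12,-.012)
c=cap('wrist','w4.png')
c=cap('top','t4.png');i=c['color'][:,:,::-1]
w=cv2.imread('pics/w4.png');b=i[150:275,190:460]
cv2.imwrite('pics/m4.png',np.vstack([cv2.resize(w,(400,300)),cv2.resize(b,(648,300),interpolation=cv2.INTER_CUBIC)[:,-400:]]))
E
```

```text
t 18.4 pos [ 0.4478 -0.0159  0.1901] w 0.292 F [-0.1  0.6 -1.1]
 shift now-axes [-0.0409  0.3926  0.07  ] final-axes [0.0259 0.3939 0.0701] turn [-0.   -0.    0.17]
```

View pics/m4.png

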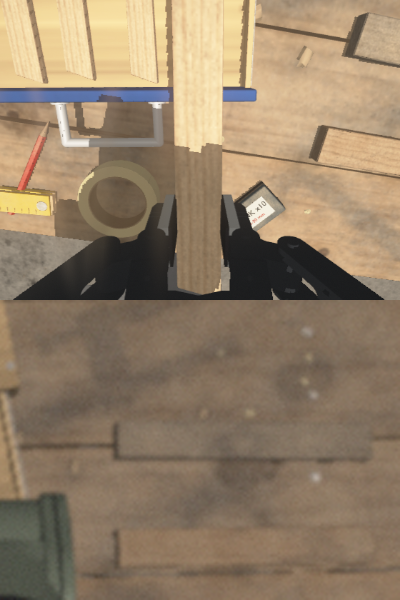

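>>> jog_arm --rows '[[[1, 0, 0, 0, 0, 0, 0.085], [1, 0, 0, 0, 0, 0, 0.085], [1, 0.004, 0.05, 0, 0, 0, 0], [1, 0.004, 0.058, 0, 0, 0, 0], [1, 0.004, 0.058, 0, 0, 0, 0], [1, 0.004, 0.058, 0, 0, 0, 0], [1, 0.004, 0.058, 0, 0, 0, 0], [1, 0.003, 0.058, 0, 0, 0, 0]]]'

```text
clock: 19.45
eef_pos: [0.4667, -0.358, 0.1897]
tool_rot: [-0.0, 1.0, -0.006, -0.0]
wrist_force: [0.7, 0.5, -0.6]
grip_width: 0.292
gripper_force: 49.3
```

>>> jog_arm --rows '[[[1, 0, 0.058, 0.02, 0, 0, 0], [1, 0, 0, 0.04, 0, 0, 0], [1, 0, 0, 0.04, 0, 0, 0], [1, 0, 0, 0, 0, 0, 0]]]'

```text
clock: 19.95
eef_pos: [0.4651, -0.4132, 0.0876]
tool_rot: [-0.002, 1.0, -0.006, -0.002]
wrist_force: [-0.9, 0.7, 0.5]
grip_width: 0.29
gripper_force: 49.4
```

```bash
python3 - <<'E'
from h import *
plan(.4655,-.4145,.023,-.012)
E
```

```text
t 19.9 pos [ 0.4651 -0.4132  0.0876] w 0.29 F [-0.9  0.7  0.5]
 shift now-axes [0.0007 0.0015 0.0646] final-axes [0.0004 0.0013 0.0646] turn [-0.003  0.004 -0.   ]
```

>>> jog_arm --rows '[[[1, 0, 0.001, 0.03, 0, 0, 0], [1, 0, 0, 0.02, 0, 0, 0], [1, 0, 0, 0.01, 0, 0, 0], [1, 0, 0, 0.003, 0, 0, 0], [1, 0, 0, 0, 0, 0, 0]]]'

```text
clock: 20.58
eef_pos: [0.4661, -0.4152, 0.0275]
tool_rot: [0.0, 1.0, -0.006, 0.0]
wrist_force: [-0.1, -0.2, -1.3]
grip_width: 0.289
gripper_force: 49.4
```

>>> jog_arm --rows '[[[1, 0, 0, 0.003, 0, 0, 0], [1, 0, 0, 0.002, 0, 0, 0], [1, 0, 0, 0, 0, 0, 0], [0.1, 0, 0, 0, 0, 0, 0], [0.1, 0, 0, 0, 0, 0, 0], [0.1, 0, 0, 0, 0, 0, 0], [0.1, 0, 0, -0.02, 0, 0, 0], [0.1, 0, 0, -0.05, 0, 0, 0]]]'

```text
clock: 21.58
eef_pos: [0.4652, -0.4145, 0.0924]
tool_rot: [-0.001, 1.0, -0.006, -0.001]
wrist_force: [0.6, -1.0, -0.1]
grip_width: 0.451
gripper_force: 0.0
```

>>> jog_arm --rows '[[[0.1, 0, 0, -0.06, 0, 0, 0], [0.1, 0, -0.05, -0.03, 0, 0, 0], [0.1, 0, 0, 0, 0, 0, 0]]]'

```text
clock: 21.95
eef_pos: [0.4681, -0.3626, 0.1858]
tool_rot: [0.001, 1.0, -0.004, 0.002]
wrist_force: [0.8, -0.7, 0.1]
grip_width: 0.453
gripper_force: 0.0
```

```bash
python3 - <<'E'
from h import *
c=cap('wrist','w5.png')
plan(*cab(-.06,-.0305),.16,.16)
E
```

```text
t 22.0 pos [ 0.4672 -0.3642  0.1843] w 0.451 F [ 0.5 -0.7 -0.2]
 shift now-axes [ 0.0929 -0.4286  0.024 ] final-axes [ 0.1643 -0.4066  0.0243] turn [ 0.001 -0.002 -0.17 ]
```

View pics/w5.png

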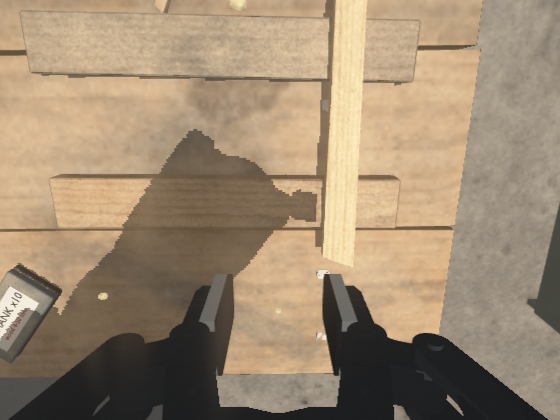

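The wrist view shows the first lath lying across both bearers (columns 325–365). I'll check it for squareness.

```bash
python3 - <<'E'
from h import *
c=cap('wrist')
def s(P,z):
    X=ray(c,P,z)[:,:2]; return X
for n,P in(('far',[(22,12),(420,20),(30,73),(415,82)]),('near',[(52,177),(400,180),(57,227),(397,228)])):
    X=s(P,.02);d=(X[0]+X[2]-X[1]-X[3]);print(n,X.mean(0).round(4),'yaw',np.arctan2(-d[0],d[1]).round(4),'len',[np.hypot(*(X[0]-X[1])),np.hypot(*(X[2]-X[3]))],'w',np.hypot(*(X[0]-X[2])))
X=s([(333,0),(366,0),(323,260),(353,265)],.032);d=X[0]+X[1]-X[2]-X[3];print('lath',X.round(4).tolist(),'yaw',np.arctan2(d[1],d[0]),'front',(X[2]+X[3])/2)
E
```

```text
far [ 0.5817 -0.3235] yaw -0.0305 len [np.float64(0.29366979618442146), np.float64(0.29788355323289095)] w 0.041976218008116385
near [ 0.459  -0.3201] yaw -0.0171 len [np.float64(0.29277875347259125), np.float64(0.2987000677543068)] w 0.0447994770429908
lath [[0.61, -0.4043], [0.6097, -0.4275], [0.4104, -0.4028], [0.4053, -0.4292]] yaw 0.00040870966629052345 front [ 0.40784154 -0.41596799]
```

>>> jog_arm --rows '[[[0.1, 0, 0, 0, 0, 0, -0.17], [0.1, 0.023, -0.058, 0, 0, 0, 0], [0.1, 0.0235, -0.058, 0, 0, 0, 0], [0.1, 0.0235, -0.058, 0, 0, 0, 0], [0.1, 0.0235, -0.058, 0, 0, 0, 0], [0.1, 0.0235, -0.058, 0, 0, 0, 0], [0.1, 0.0235, -0.058, 0, 0, 0, 0], [0.1, 0.0235, -0.058, 0, 0, 0, 0]]]'

```text
clock: 23.05
eef_pos: [0.565, 0.0623, 0.1818]
tool_rot: [0.0, 0.997, 0.078, -0.0]
wrist_force: [0.4, -0.7, -0.1]
grip_width: 0.449
gripper_force: 0.0
```

>>> jog_arm --rows '[[[0.1, 0, 0, 0.04, 0, 0, 0], [0.1, 0, 0, 0.03, 0, 0, 0], [0.1, 0, 0, 0, 0, 0, 0]]]'

```text
clock: 23.42
eef_pos: [0.5638, 0.0603, 0.1103]
tool_rot: [0.0, 0.997, 0.078, -0.002]
wrist_force: [-0.9, 0.4, 0.4]
grip_width: 0.448
gripper_force: 0.0
```

```bash
python3 - <<'E'
from h import *
plan(*cab(-.06,-.0305),.0265,.16)
E
```

```text
t 23.4 pos [0.5638 0.0603 0.1103] w 0.448 F [-0.9  0.4  0.4]
 shift now-axes [ 0.0016 -0.0029  0.0838] final-axes [ 0.0013 -0.0028  0.0838] turn [ 0.     0.004 -0.003]
```

>>> jog_arm --rows '[[[0.1, 0.001, -0.003, 0.04, 0, 0, 0], [0.1, 0, 0, 0.025, 0, 0, 0], [0.1, 0, 0, 0.014, 0, 0, 0], [0.1, 0, 0, 0.005, 0, 0, 0], [1, 0, 0, 0, 0, 0, 0], [1, 0, 0, 0, 0, 0, 0], [1, 0, 0, 0, 0, 0, 0], [1, 0, 0, 0, 0, 0, 0]]]'

```text
clock: 24.42
eef_pos: [0.5655, 0.0643, 0.0287]
tool_rot: [-0.0, 0.997, 0.079, 0.001]
wrist_force: [-1.2, 0.5, 7.2]
grip_width: 0.288
gripper_force: 49.9
```

>>> jog_arm --rows '[[[1, 0, 0, -0.006, 0, -0.03, 0], [1, 0, 0, -0.006, 0, -0.035, 0], [1, 0, 0, -0.006, 0, -0.035, 0], [1, 0, 0, -0.006, 0, -0.035, 0], [1, 0, 0, -0.006, 0, -0.035, 0], [1, 0, 0, -0.005, 0, -0.03, 0], [1, 0, 0, 0, 0, 0, 0]]]'

```text
clock: 25.3
eef_pos: [0.5682, 0.0649, 0.063]
tool_rot: [0.008, 0.992, 0.078, -0.099]
wrist_force: [-0.0, 0.7, -0.2]
grip_width: 0.285
gripper_force: 49.1
```

>>> jog_arm --rows '[[[1, -0.015, 0, 0, 0, 0, 0], [1, -0.025, 0, 0, 0, 0, 0], [1, -0.025, 0, 0, 0, 0, 0], [1, -0.025, 0, 0, 0, 0, 0], [1, -0.025, 0, 0, 0, 0, 0], [1, -0.025, 0, 0, 0, 0, 0], [1, -0.015, 0, 0, 0, 0, 0], [1, 0, 0, 0, 0, 0, 0]]]'

```text
clock: 26.3
eef_pos: [0.4174, 0.0408, 0.0939]
tool_rot: [0.008, 0.992, 0.078, -0.099]
wrist_force: [0.3, 1.1, -1.1]
grip_width: 0.289
gripper_force: 49.1
```

>>> jog_arm --rows '[[[1, 0, 0, -0.02, 0, 0, 0], [1, 0, 0, -0.03, 0, 0, 0], [1, 0, 0, -0.03, 0, 0, 0], [1, 0, 0, -0.02, 0, 0.05, 0], [1, 0, 0, 0, 0, 0.05, 0], [1, 0, 0, 0, 0, 0.05, 0], [1, 0, 0, 0, 0, 0.05, 0], [1, 0, 0, 0, 0, 0, 0]]]'

```text
clock: 27.3
eef_pos: [0.4375, 0.044, 0.1918]
tool_rot: [-0.0, 0.997, 0.079, 0.0]
wrist_force: [0.9, 0.7, 0.0]
grip_width: 0.289
gripper_force: 49.3
```

```bash
cat >> h.py <<'E'
def bright(c,f=None):
    """held/laid lath: light straight-grained mask helper"""
    h=cv2.cvtColor(c['color'],cv2.COLOR_RGB2HSV); return h
E
python3 - <<'E'
from h import *
plan(.464,-.350,.1,-.022)
i=cap('top','t6.png')['color'][:,:,::-1]; a=cv2.imread('pics/t4.png')
# bearer moved? compare region with earlier view
d=cv2.absdiff(i,a).max(2)[165:270,360:460]; print('changed px',(d>25).sum())
E
```

```text
t 27.3 pos [0.4375 0.044  0.1918] w 0.289 F [0.9 0.7 0. ]
 shift now-axes [-0.0358  0.3933  0.0917] final-axes [0.0351 0.3933 0.0918] turn [-0.   -0.    0.18]
changed px 720
```

```bash
cat >> h.py <<'E'
def changed(ref,new,laths):
    """changed blobs near the bearers outside the laths laid (centres x,y)"""
    a=cv2.GaussianBlur(cv2.imread('pics/'+ref),(3,3),0);b=cv2.GaussianBlur(cv2.imread('pics/'+new),(3,3),0)
    m=(cv2.absdiff(a,b).max(2)>14).astype(np.uint8); z=np.zeros_like(m); z[160:275,330:465]=m[160:275,330:465]
    c=cap('top')
    for x,y in laths:
        P=proj(c,[(x+i*.125,y+j*.026,.02) for i,j in((1,1),(1,-1),(-1,-1),(-1,1))]); cv2.fillConvexPoly(z,P.round().astype(int),0)
    n,l,s,ce=cv2.connectedComponentsWithStats(z)
    for k in range(1,n):
        if s[k,4]>15: print('blob',s[k],ray(c,ce[k],.02).round(3))
E
python3 - <<'E'
from h import *
changed('t4.png','t6.png',[(.5225,-.416)])
E
```

>>> jog_arm --rows '[[[1, 0, 0, 0, 0, 0, 0.18], [1, 0.005, 0.056, 0, 0, 0, 0], [1, 0.005, 0.056, 0, 0, 0, 0], [1, 0.005, 0.056, 0, 0, 0, 0], [1, 0.005, 0.056, 0, 0, 0, 0], [1, 0.005, 0.056, 0, 0, 0, 0], [1, 0.005, 0.056, 0, 0, 0, 0], [1, 0.005, 0.057, 0, 0, 0, 0]]]'

```text
clock: 28.4
eef_pos: [0.4638, -0.3517, 0.1914]
tool_rot: [-0.0, 1.0, -0.011, -0.0]
wrist_force: [0.7, 0.2, 0.2]
grip_width: 0.283
gripper_force: 49.3
```

>>> jog_arm --rows '[[[1, 0, 0, 0.03, 0, 0, 0], [1, 0, 0, 0.04, 0, 0, 0], [1, 0, 0, 0.035, 0, 0, 0], [1, 0, 0, 0, 0, 0, 0]]]'

```text
clock: 28.9
eef_pos: [0.463, -0.3491, 0.0846]
tool_rot: [-0.001, 1.0, -0.011, -0.002]
wrist_force: [0.4, 0.2, -0.2]
grip_width: 0.289
gripper_force: 49.3
```

```bash
python3 - <<'E'
from h import *
plan(.464,-.350,.0252,-.022)
E
```

```text
t 28.9 pos [ 0.463  -0.3491  0.0846] w 0.289 F [ 0.4  0.2 -0.2]
 shift now-axes [0.0013 0.001  0.0594] final-axes [0.0011 0.0008 0.0594] turn [-0.002  0.004 -0.   ]
```

>>> jog_arm --rows '[[[1, 0, 0, 0.03, 0, 0, 0], [1, 0, 0, 0.018, 0, 0, 0], [1, 0, 0, 0.01, 0, 0, 0], [1, 0, 0, 0.002, 0, 0, 0], [1, 0, 0, 0, 0, 0, 0], [0.1, 0, 0, 0, 0, 0, 0], [0.1, 0, 0, 0, 0, 0, 0], [0.1, 0, 0, 0, 0, 0, 0]]]'

```text
clock: 29.9
eef_pos: [0.4637, -0.3497, 0.0267]
tool_rot: [0.0, 1.0, -0.011, 0.0]
wrist_force: [-0.2, 0.6, -0.9]
grip_width: 0.45
gripper_force: 0.0
```

>>> jog_arm --rows '[[[0.1, 0, 0, -0.02, 0, 0, 0], [0.1, 0, 0, -0.05, 0, 0, 0], [0.1, 0, 0, -0.06, 0, 0, 0], [0.1, 0, -0.05, -0.03, 0, 0, 0], [0.1, 0, -0.05, 0, 0, 0, -0.18], [0.1, 0, 0, 0, 0, 0, 0]]]'

```text
clock: 30.65
eef_pos: [0.4666, -0.2464, 0.1872]
tool_rot: [-0.001, 0.997, 0.082, 0.001]
wrist_force: [-0.1, -0.2, 0.2]
grip_width: 0.451
gripper_force: 0.0
```

```bash
cat > laid.py <<'E'
from h import *
# laid laths in the wrist view: light, saturated strips on top of the bearers
c=cap('wrist'); import sys
h=cv2.cvtColor(c['color'],cv2.COLOR_RGB2HSV)
for p in [(345,100),(345,230),(200,20),(100,60),(120,195),(250,100)]: print(p,h[p[1],p[0]])
E
python3 - <<'E'
from h import *
plan(*cab(-.06,.039),.16,.16)
c=cap('wrist','w7.png')
E
```

```text
t 30.6 pos [ 0.4666 -0.2464  0.1872] w 0.451 F [-0.1 -0.2  0.2]
 shift now-axes [ 0.1478 -0.3589  0.0278] final-axes [ 0.1461 -0.3597  0.0272] turn [-0.001 -0.001  0.005]
```

View pics/w7.png

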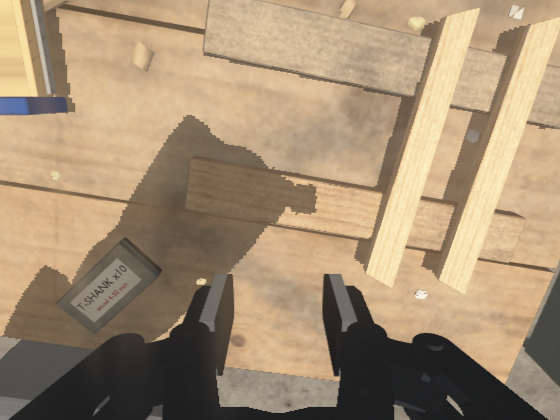

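The wrist view shows both laths lying flat and apart across the bearers (front ends ≈(380,275) and (453,285)).

>>> jog_arm --rows '[[[0.1, 0.021, -0.0514, 0, 0, 0, 0.005], [0.1, 0.021, -0.0514, 0, 0, 0, 0], [0.1, 0.021, -0.0514, 0, 0, 0, 0], [0.1, 0.021, -0.0514, 0, 0, 0, 0], [0.1, 0.021, -0.0514, 0, 0, 0, 0], [0.1, 0.021, -0.0514, 0, 0, 0, 0], [0.1, 0.021, -0.0514, 0, 0, 0, 0], [0.1, 0, 0, 0.03, 0, 0, 0]]]'

```text
clock: 31.7
eef_pos: [0.5575, 0.1322, 0.1569]
tool_rot: [-0.001, 0.997, 0.078, 0.002]
wrist_force: [-0.4, -0.8, -1.4]
grip_width: 0.448
gripper_force: 0.0
```

>>> jog_arm --rows '[[[0.1, 0, 0, 0.04, 0, 0, 0], [0.1, 0, 0, 0, 0, 0, 0], [0.1, 0, 0, 0, 0, 0, 0]]]'

```text
clock: 32.08
eef_pos: [0.5569, 0.1278, 0.1178]
tool_rot: [0.0, 0.997, 0.076, 0.001]
wrist_force: [0.3, -0.1, 0.2]
grip_width: 0.447
gripper_force: 0.0
```

```bash
python3 - <<'E'
from h import *
plan(*cab(-.06,.039),.0265,.16)
E
```

```text
t 32.1 pos [0.5569 0.1278 0.1178] w 0.447 F [ 0.3 -0.1  0.2]
 shift now-axes [-0.0028 -0.0046  0.0913] final-axes [-0.0027 -0.0046  0.0913] turn [ 0.    -0.001 -0.008]
```

>>> jog_arm --rows '[[[0.1, -0.003, -0.0045, 0.04, 0, 0, -0.008], [0.1, 0, 0, 0.025, 0, 0, 0], [0.1, 0, 0, 0.018, 0, 0, 0], [0.1, 0, 0, 0.0085, 0, 0, 0], [1, 0, 0, 0, 0, 0, 0], [1, 0, 0, 0, 0, 0, 0], [1, 0, 0, 0, 0, 0, 0], [1, 0, 0, 0, 0, 0, 0]]]'

```text
clock: 33.08
eef_pos: [0.5526, 0.1324, 0.0254]
tool_rot: [-0.0, 0.997, 0.08, 0.0]
wrist_force: [0.1, 0.4, -0.2]
grip_width: 0.296
gripper_force: 49.1
```

>>> jog_arm --rows '[[[1, 0, 0, -0.006, 0, -0.03, 0], [1, 0, 0, -0.006, 0, -0.035, 0], [1, 0, 0, -0.006, 0, -0.035, 0], [1, 0, 0, -0.006, 0, -0.035, 0], [1, 0, 0, -0.006, 0, -0.035, 0], [1, 0, 0, -0.005, 0, -0.03, 0], [1, 0, 0, 0, 0, 0, 0]]]'

```text
clock: 33.95
eef_pos: [0.5556, 0.1328, 0.06]
tool_rot: [0.008, 0.992, 0.08, -0.099]
wrist_force: [-0.8, -0.0, -0.3]
grip_width: 0.294
gripper_force: 49.2
```

>>> jog_arm --rows '[[[1, -0.015, 0, 0, 0, 0, 0], [1, -0.025, 0, 0, 0, 0, 0], [1, -0.025, 0, 0, 0, 0, 0], [1, -0.025, 0, 0, 0, 0, 0], [1, -0.025, 0, 0, 0, 0, 0], [1, -0.025, 0, 0, 0, 0, 0], [1, -0.015, 0, 0, 0, 0, 0], [1, 0, 0, 0, 0, 0, 0]]]'

```text
clock: 34.95
eef_pos: [0.4049, 0.1084, 0.091]
tool_rot: [0.008, 0.992, 0.08, -0.099]
wrist_force: [0.5, -0.3, 0.0]
grip_width: 0.295
gripper_force: 49.2
```

>>> jog_arm --rows '[[[1, 0, 0, -0.02, 0, 0, 0], [1, 0, 0, -0.03, 0, 0, 0], [1, 0, 0, -0.03, 0, 0, 0], [1, 0, 0, -0.02, 0, 0.05, 0], [1, 0, 0, 0, 0, 0.05, 0], [1, 0, 0, 0, 0, 0.05, 0], [1, 0, 0, 0, 0, 0.05, 0], [1, 0, 0, 0, 0, 0, 0]]]'

```text
clock: 35.95
eef_pos: [0.4251, 0.1117, 0.1888]
tool_rot: [-0.0, 0.997, 0.08, 0.0]
wrist_force: [0.1, 0.7, -0.1]
grip_width: 0.296
gripper_force: 49.2
```

```bash
python3 - <<'E'
from h import *
plan(.4655,-.285,.1,-.022); cap('top','t8.png')
changed('t4.png','t8.png',[(.5225,-.416),(.522,-.351)])
E
```

```text
t 36.0 pos [0.4251 0.1117 0.1888] w 0.296 F [ 0.1  0.7 -0.1]
 shift now-axes [-0.0237  0.398   0.0888] final-axes [0.0491 0.3957 0.0888] turn [-0.    -0.     0.183]
```

>>> jog_arm --rows '[[[1, 0, 0, 0, 0, 0, 0.183], [1, 0.0066, 0.0565, 0, 0, 0, 0], [1, 0.0066, 0.0565, 0, 0, 0, 0], [1, 0.0066, 0.0565, 0, 0, 0, 0], [1, 0.0066, 0.0565, 0, 0, 0, 0], [1, 0.0066, 0.0565, 0, 0, 0, 0], [1, 0.0066, 0.0565, 0, 0, 0, 0], [1, 0.0066, 0.0565, 0, 0, 0, 0]]]'

```text
clock: 37.05
eef_pos: [0.4625, -0.287, 0.1886]
tool_rot: [-0.0, 1.0, -0.011, -0.0]
wrist_force: [1.3, 0.5, -0.6]
grip_width: 0.295
gripper_force: 49.2
```

>>> jog_arm --rows '[[[1, 0, 0, 0.03, 0, 0, 0], [1, 0, 0, 0.04, 0, 0, 0], [1, 0, 0, 0.035, 0, 0, 0], [1, 0, 0, 0, 0, 0, 0]]]'

```text
clock: 37.55
eef_pos: [0.4616, -0.2845, 0.0819]
tool_rot: [-0.001, 1.0, -0.011, -0.002]
wrist_force: [0.8, 0.2, 0.3]
grip_width: 0.293
gripper_force: 49.3
```

```bash
python3 - <<'E'
from h import *
plan(.463,-.285,.022,-.022)
E
```

```text
t 37.5 pos [ 0.4616 -0.2845  0.0819] w 0.293 F [0.8 0.2 0.3]
 shift now-axes [0.0016 0.0006 0.0599] final-axes [0.0014 0.0005 0.0599] turn [-0.002  0.004 -0.   ]
```

>>> jog_arm --rows '[[[1, 0, 0, 0.03, 0, 0, 0], [1, 0, 0, 0.018, 0, 0, 0], [1, 0, 0, 0.009, 0, 0, 0], [1, 0, 0, 0.0025, 0, 0, 0], [1, 0, 0, 0, 0, 0, 0], [0.1, 0, 0, 0, 0, 0, 0], [0.1, 0, 0, 0, 0, 0, 0], [0.1, 0, 0, 0, 0, 0, 0]]]'

```text
clock: 38.55
eef_pos: [0.4625, -0.2848, 0.0244]
tool_rot: [0.0, 1.0, -0.011, 0.0]
wrist_force: [-0.3, -1.4, -1.2]
grip_width: 0.454
gripper_force: 0.0
```

>>> jog_arm --rows '[[[0.1, 0, 0, -0.02, 0, 0, 0], [0.1, 0, 0, -0.05, 0, 0, 0], [0.1, 0, 0, -0.06, 0, 0, 0], [0.1, 0, -0.05, -0.03, 0, 0, 0], [0.1, 0, -0.05, 0, 0, 0, -0.18], [0.1, 0, 0, 0, 0, 0, 0]]]'

```text
clock: 39.3
eef_pos: [0.4651, -0.1816, 0.1848]
tool_rot: [-0.001, 0.997, 0.082, 0.0]
wrist_force: [-0.2, -1.3, -0.3]
grip_width: 0.453
gripper_force: 0.0
```

```bash
python3 - <<'E'
from h import *
plan(*cab(-.06,.093),.16,.16)
E
```

```text
t 39.3 pos [ 0.4651 -0.1816  0.1848] w 0.453 F [-0.2 -1.3 -0.3]
 shift now-axes [ 0.139  -0.3487  0.0253] final-axes [ 0.1373 -0.3494  0.0248] turn [-0.001 -0.001  0.005]
```

>>> jog_arm --rows '[[[0.1, 0.0193, -0.0505, 0, 0, 0, 0], [0.1, 0.0193, -0.0505, 0, 0, 0, 0], [0.1, 0.0193, -0.0505, 0, 0, 0, 0], [0.1, 0.0193, -0.0505, 0, 0, 0, 0], [0.1, 0.0193, -0.0505, 0, 0, 0, 0], [0.1, 0.0193, -0.0505, 0, 0, 0, 0], [0.1, 0.0193, -0.0505, 0, 0, 0, 0], [0.1, 0, 0, 0.03, 0, 0, 0]]]'

```text
clock: 40.3
eef_pos: [0.5433, 0.1896, 0.1546]
tool_rot: [-0.001, 0.997, 0.081, 0.002]
wrist_force: [0.4, -0.3, -0.6]
grip_width: 0.449
gripper_force: 0.0
```

>>> jog_arm --rows '[[[0.1, 0, 0, 0.04, 0, 0, 0], [0.1, 0, 0, 0, 0, 0, 0], [0.1, 0, 0, 0, 0, 0, 0]]]'

```text
clock: 40.67
eef_pos: [0.5431, 0.1853, 0.1155]
tool_rot: [-0.0, 0.997, 0.078, 0.001]
wrist_force: [0.6, 1.0, 1.0]
grip_width: 0.45
gripper_force: 0.0
```

```bash
python3 - <<'E'
from h import *
plan(*cab(-.06,.093),.027,.16)
E
```

```text
t 40.7 pos [0.5431 0.1853 0.1155] w 0.45 F [0.6 1.  1. ]
 shift now-axes [0.0017 0.0003 0.0885] final-axes [0.0018 0.0003 0.0885] turn [-0.    -0.001 -0.003]
```

>>> jog_arm --rows '[[[0.1, 0.0015, 0, 0.04, 0, 0, 0], [0.1, 0, 0, 0.025, 0, 0, 0], [0.1, 0, 0, 0.016, 0, 0, 0], [0.1, 0, 0, 0.007, 0, 0, 0], [1, 0, 0, 0, 0, 0, 0], [1, 0, 0, 0, 0, 0, 0], [1, 0, 0, 0, 0, 0, 0], [1, 0, 0, 0, 0, 0, 0]]]'

```text
clock: 41.68
eef_pos: [0.5442, 0.1858, 0.0267]
tool_rot: [-0.0, 0.997, 0.079, 0.0]
wrist_force: [-1.3, -0.1, 6.4]
grip_width: 0.289
gripper_force: 49.9
```

>>> jog_arm --rows '[[[1, 0, 0, -0.006, 0, -0.03, 0], [1, 0, 0, -0.006, 0, -0.035, 0], [1, 0, 0, -0.006, 0, -0.035, 0], [1, 0, 0, -0.006, 0, -0.035, 0], [1, 0, 0, -0.006, 0, -0.035, 0], [1, 0, 0, -0.005, 0, -0.03, 0], [1, 0, 0, 0, 0, 0, 0]]]'

```text
clock: 42.55
eef_pos: [0.5471, 0.1862, 0.0611]
tool_rot: [0.008, 0.992, 0.078, -0.099]
wrist_force: [-0.5, 0.1, -1.1]
grip_width: 0.287
gripper_force: 49.1
```

>>> jog_arm --rows '[[[1, -0.015, 0, 0, 0, 0, 0], [1, -0.025, 0, 0, 0, 0, 0], [1, -0.025, 0, 0, 0, 0, 0], [1, -0.025, 0, 0, 0, 0, 0], [1, -0.025, 0, 0, 0, 0, 0], [1, -0.025, 0, 0, 0, 0, 0], [1, -0.015, 0, 0, 0, 0, 0], [1, 0, 0, 0, 0, 0, 0]]]'

```text
clock: 43.55
eef_pos: [0.3963, 0.1624, 0.0921]
tool_rot: [0.008, 0.992, 0.079, -0.099]
wrist_force: [0.3, 0.2, -1.3]
grip_width: 0.29
gripper_force: 49.1
```

>>> jog_arm --rows '[[[1, 0, 0, -0.02, 0, 0, 0], [1, 0, 0, -0.03, 0, 0, 0], [1, 0, 0, -0.03, 0, 0, 0], [1, 0, 0, -0.02, 0, 0.05, 0], [1, 0, 0, 0, 0, 0.05, 0], [1, 0, 0, 0, 0, 0.05, 0], [1, 0, 0, 0, 0, 0.05, 0], [1, 0, 0, 0, 0, 0, 0]]]'

```text
clock: 44.55
eef_pos: [0.4164, 0.1656, 0.19]
tool_rot: [-0.0, 0.997, 0.079, 0.0]
wrist_force: [0.8, 1.3, -0.3]
grip_width: 0.293
gripper_force: 49.3
```

```bash
python3 - <<'E'
from h import *
plan(.465,-.220,.1,-.022); cap('top','t9.png')
changed('t4.png','t9.png',[(.5225,-.416),(.522,-.351),(.5225,-.287)])
E
```

```text
t 44.5 pos [0.4164 0.1656 0.19  ] w 0.293 F [ 0.8  1.3 -0.3]
 shift now-axes [-0.0127  0.3884  0.0899] final-axes [0.0571 0.3844 0.09  ] turn [-0.   -0.    0.18]
```

>>> jog_arm --rows '[[[1, 0, 0, 0, 0, 0, 0.18], [1, 0.0079, 0.0549, 0, 0, 0, 0], [1, 0.0079, 0.0549, 0, 0, 0, 0], [1, 0.0079, 0.0549, 0, 0, 0, 0], [1, 0.0079, 0.0549, 0, 0, 0, 0], [1, 0.0079, 0.0549, 0, 0, 0, 0], [1, 0.0079, 0.0549, 0, 0, 0, 0], [1, 0.0079, 0.0549, 0, 0, 0, 0]]]'

```text
clock: 45.65
eef_pos: [0.4633, -0.2222, 0.1897]
tool_rot: [-0.0, 1.0, -0.011, -0.0]
wrist_force: [1.6, 0.2, -0.1]
grip_width: 0.29
gripper_force: 49.3
```

>>> jog_arm --rows '[[[1, 0, 0, 0.03, 0, 0, 0], [1, 0, 0, 0.04, 0, 0, 0], [1, 0, 0, 0.035, 0, 0, 0], [1, 0, 0, 0, 0, 0, 0]]]'

```text
clock: 46.15
eef_pos: [0.4623, -0.2198, 0.0831]
tool_rot: [-0.001, 1.0, -0.011, -0.002]
wrist_force: [-0.1, -0.7, -0.8]
grip_width: 0.289
gripper_force: 49.4
```

```bash
python3 - <<'E'
from h import *
plan(.464,-.220,.0235,-.022)
E
```

```text
t 46.1 pos [ 0.4623 -0.2198  0.0831] w 0.289 F [-0.1 -0.7 -0.8]
 shift now-axes [0.0019 0.0002 0.0596] final-axes [0.0017 0.0001 0.0596] turn [-0.002  0.004 -0.   ]
```

>>> jog_arm --rows '[[[1, 0, 0, 0.03, 0, 0, 0], [1, 0, 0, 0.018, 0, 0, 0], [1, 0, 0, 0.009, 0, 0, 0], [1, 0, 0, 0.0025, 0, 0, 0], [1, 0, 0, 0, 0, 0, 0], [0.1, 0, 0, 0, 0, 0, 0], [0.1, 0, 0, 0, 0, 0, 0], [0.1, 0, 0, 0, 0, 0, 0]]]'

```text
clock: 47.15
eef_pos: [0.4632, -0.22, 0.0255]
tool_rot: [-0.0, 1.0, -0.011, 0.0]
wrist_force: [0.1, 0.2, 0.0]
grip_width: 0.447
gripper_force: 0.0
```

>>> jog_arm --rows '[[[0.1, 0, 0, -0.02, 0, 0, 0], [0.1, 0, 0, -0.05, 0, 0, 0], [0.1, 0, 0, -0.06, 0, 0, 0], [0.1, 0, -0.05, -0.03, 0, 0, 0], [0.1, 0, -0.06, 0, 0, 0, 0], [0.1, 0, -0.06, 0, 0, 0, 0], [0.1, 0, -0.06, 0, 0, 0, 0], [0.3, 0, -0.06, 0, 0, 0, 0]]]'

```text
clock: 48.15
eef_pos: [0.4694, 0.0719, 0.1855]
tool_rot: [-0.0, 1.0, -0.011, 0.0]
wrist_force: [1.6, -1.5, 0.0]
grip_width: 0.35
gripper_force: 0.0
```

>>> jog_arm --rows '[[[0.3, 0, 0, 0, 0, 0, -0.185], [0.3, 0, 0, 0, 0, 0, -0.185], [0.3, 0, 0, 0, 0, 0, -0.185], [0.3, 0, 0, 0, 0, 0, -0.185], [0.3, 0, 0, 0, 0, 0, -0.185], [0.3, 0, 0, 0, 0, 0, -0.185], [0.3, 0, 0, 0, 0, 0, -0.185], [0.3, 0, 0, 0, 0, 0, -0.185]]]'

```text
clock: 49.15
eef_pos: [0.4695, 0.0699, 0.1854]
tool_rot: [0.0, 0.744, 0.668, 0.0]
wrist_force: [0.2, -0.8, 0.5]
grip_width: 0.349
gripper_force: 0.0
```

>>> jog_arm --rows '[[[0.3, 0, 0, 0, 0, 0, -0.185], [0.3, 0, 0, 0, 0, 0, -0.085], [0.3, 0, 0, 0, 0, 0, 0]]]'

```text
clock: 49.52
eef_pos: [0.4695, 0.0698, 0.1853]
tool_rot: [-0.0, 0.65, 0.76, 0.0]
wrist_force: [0.1, -0.4, -0.8]
grip_width: 0.35
gripper_force: 0.0
```

```bash
python3 - <<'E'
from h import *
plan(.4335,.0745,.14,1.728)
c=cap('wrist','w10.png'); h=cv2.cvtColor(c['color'],cv2.COLOR_RGB2HSV)
m=cv2.inRange(h,(100,110,40),(130,255,255)); ks=max(cv2.findContours(m,0,1)[0],key=cv2.contourArea)
r=cv2.boxPoints(cv2.minAreaRect(ks)); X=ray(c,r,.065)[:,:2]; y=.16;T=np.array([[np.cos(y),np.sin(y)],[-np.sin(y),np.cos(y)]]); print('lip corners cab',((X-[.619,.103])@T.T).round(3).tolist(),r.round().tolist())
cap('top','t10.png');changed('t4.png','t10.png',[(.5225,-.416),(.522,-.351),(.5225,-.287),(.5225,-.222)])
E
```

```text
t 49.5 pos [0.4695 0.0698 0.1853] w 0.35 F [ 0.1 -0.4 -0.8]
 shift now-axes [ 0.0103 -0.0348  0.0453] final-axes [ 0.0103 -0.0348  0.0453] turn [-0.    -0.    -0.001]
lip corners cab [[-0.141, -0.145], [-0.139, -0.005], [-0.129, -0.006], [-0.129, -0.145]] [[294.0, 362.0], [297.0, 206.0], [311.0, 206.0], [308.0, 362.0]]
```

>>> jog_arm --rows '[[[0.3, 0.005, -0.016, 0.02, 0, 0, 0], [0.3, 0.0045, -0.0165, 0.02, 0, 0, 0], [0.3, 0, 0, 0.02, 0, 0, 0], [0.3, 0, 0, 0.03, 0, 0, 0], [0.3, 0, 0, 0.03, 0, 0, 0], [0.3, 0, 0, 0.027, 0, 0, 0], [0.3, 0, 0, 0, 0, 0, 0]]]'

```text
clock: 50.55
eef_pos: [0.4353, 0.0744, 0.0374]
tool_rot: [-0.0, 0.65, 0.76, -0.001]
wrist_force: [0.8, 0.3, 0.1]
grip_width: 0.351
gripper_force: 0.0
```

>>> jog_arm --rows '[[[1, 0, 0, 0, 0, 0, 0], [1, 0, 0, 0, 0, 0, 0], [1, 0, 0, 0, 0, 0, 0], [1, 0, 0, 0, 0, 0, 0]]]' --newtons 60

```text
clock: 51.05
eef_pos: [0.4374, 0.0746, 0.0395]
tool_rot: [0.001, 0.65, 0.76, 0.002]
wrist_force: [6.5, -0.1, -7.5]
grip_width: 0.087
gripper_force: 58.3
```

>>> jog_arm --rows '[[[1, 0, 0.01, 0, 0, 0, 0], [1, 0, 0.02, 0, 0, 0, 0], [1, 0, 0.02, 0, 0, 0, 0], [1, 0, 0.02, 0, 0, 0, 0], [1, 0, 0.02, 0, 0, 0, 0], [1, 0, 0.02, 0, 0, 0, 0], [1, 0, 0.015, 0, 0, 0, 0], [1, 0, 0.01, 0, 0, 0, 0]]]'

```text
clock: 52.05
eef_pos: [0.569, 0.0961, 0.0395]
tool_rot: [-0.001, 0.65, 0.76, 0.0]
wrist_force: [-7.6, 4.7, -2.6]
grip_width: 0.093
gripper_force: 59.5
```

>>> jog_arm --rows '[[[1, 0, 0.005, 0, 0, 0, 0], [1, 0, 0.005, 0, 0, 0, 0], [1, 0, 0.004, 0, 0, 0, 0], [1, 0, 0.003, 0, 0, 0, 0], [1, 0, 0, 0, 0, 0, 0]]]'

```text
clock: 52.68
eef_pos: [0.5855, 0.0987, 0.0395]
tool_rot: [-0.001, 0.65, 0.76, 0.0]
wrist_force: [-5.0, 5.1, -2.4]
grip_width: 0.089
gripper_force: 59.4
```

>>> jog_arm --rows '[[[1, 0, 0.001, 0, 0, 0, 0], [1, 0, 0, 0, 0, 0, 0]]]'

```text
clock: 52.92
eef_pos: [0.5862, 0.0989, 0.0395]
tool_rot: [-0.001, 0.65, 0.76, 0.0]
wrist_force: [-5.6, 5.4, -1.9]
grip_width: 0.092
gripper_force: 59.5
```

>>> jog_arm --rows '[[[1, 0, -0.003, 0, 0, 0, 0], [1, 0, -0.003, 0, 0, 0, 0], [1, 0, -0.003, 0, 0, 0, 0], [1, 0, -0.002, 0, 0, 0, 0], [1, 0, -0.002, 0, 0, 0, 0], [1, 0, 0, 0, 0, 0, 0]]]'

```text
clock: 53.68
eef_pos: [0.5748, 0.097, 0.0395]
tool_rot: [-0.0, 0.65, 0.76, 0.001]
wrist_force: [5.2, 6.8, -10.7]
grip_width: 0.09
gripper_force: 58.8
```

>>> jog_arm --rows '[[[0.3, 0, 0.001, 0, 0, 0, 0], [0.3, 0, 0, 0, 0, 0, 0], [0.3, 0, 0, 0, 0, 0, 0], [0.3, 0, 0, -0.03, 0, 0, 0], [0.3, 0, 0, -0.05, 0, 0, 0], [0.3, -0.01, -0.02, -0.05, 0, 0, 0], [0.3, -0.05, -0.01, -0.03, 0, 0, 0], [0.3, -0.05, 0, 0, 0, 0, 0]]]'

```text
clock: 54.68
eef_pos: [0.5632, -0.0183, 0.2009]
tool_rot: [0.001, 0.649, 0.761, 0.001]
wrist_force: [0.5, -0.1, -0.8]
grip_width: 0.351
gripper_force: 0.0
```

>>> jog_arm --rows '[[[0.3, -0.05, 0, 0, 0, 0, 0], [0.3, -0.06, -0.01, -0.04, 0, 0, 0], [0.3, -0.06, -0.01, -0.04, 0, 0, 0], [0.3, -0.05, -0.01, -0.03, 0, 0, 0], [0.3, 0, 0, 0, 0, 0, 0]]]'

```text
clock: 55.3
eef_pos: [0.5672, -0.2258, 0.2986]
tool_rot: [0.001, 0.652, 0.759, -0.0]
wrist_force: [-0.2, 1.4, -1.3]
grip_width: 0.349
gripper_force: 0.0
```

```bash
python3 - <<'E'
from h import *
plan(.5,-.3,.3,1.56)
c=cap('wrist','w11.png');t=cap('top','t11.png')
np.savez('w11.npz',**{k:np.array(v) for k,v in c.items()})
i=cv2.imread('pics/t11.png');w=cv2.imread('pics/w11.png')
cv2.imwrite('pics/m11.png',np.vstack([cv2.resize(w,(400,300)),cv2.resize(i[85:285,185:465],(400,286))]))
E
```

```text
t 55.3 pos [ 0.5672 -0.2258  0.2986] w 0.349 F [-0.2  1.4 -1.3]
 shift now-axes [-0.0632 -0.0776 -0.0014] final-axes [-0.0749 -0.0664 -0.0014] turn [0.002 0.002 0.162]
```

View pics/m11.png

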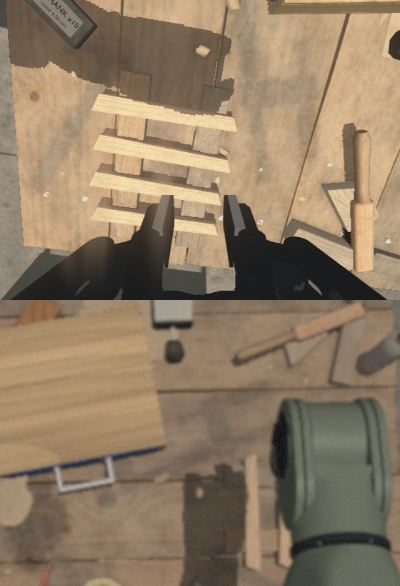

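The drawer is shut and the four laths lie across both bearers. I'll move clear and check the final layout.

>>> jog_arm --rows '[[[0.3, 0.058, -0.015, 0, 0, 0, 0], [0.3, 0.058, -0.015, 0, 0, 0, 0], [0.3, 0.058, -0.015, 0, 0, 0, 0], [0.3, 0.058, -0.015, 0, 0, 0, 0], [0.3, 0.058, -0.015, 0, 0, 0, 0], [0.3, 0, 0, 0, 0, 0, 0]]]'

```text
clock: 56.15
eef_pos: [0.4463, 0.0572, 0.2973]
tool_rot: [-0.0, 0.646, 0.763, 0.0]
wrist_force: [0.7, -1.2, -0.5]
grip_width: 0.348
gripper_force: 0.0
```

```bash
python3 - <<'E'
from h import *
t=cap('top','t12.png');changed('t10.png','t12.png',[]);print('vs before laths');changed('t4.png','t12.png',[(.5225,-.416),(.522,-.351),(.5225,-.287),(.5225,-.222)])
# laths from top: difference against picture before laths
a=cv2.GaussianBlur(cv2.imread('pics/t4.png'),(3,3),0);b=cv2.GaussianBlur(cv2.imread('pics/t12.png'),(3,3),0)
m=((b.astype(int)-a).max(2)>14).astype(np.uint8)*255;z=np.zeros_like(m);z[160:285,330:465]=m[160:285,330:465]
for k in cv2.findContours(z,0,1)[0]:
    if cv2.contourArea(k)>150:
        X=ray(t,k[:,0].astype(float),.032)[:,:2].astype(np.float32);r=cv2.minAreaRect(X);print('lath',np.round(r[0],3),np.round(r[1],3),round(r[2],1))
# bearer edges in the wrist view of w11
c=dict(np.load('w11.npz'));h=cv2.cvtColor(c['color'],cv2.COLOR_RGB2HSV)
f=lambda P:np.array(P)*1.4
X=ray(c,f([(93,110),(96,95),(237,117),(233,131)]),.032)[:,:2];print('last lath ends',X.round(3).tolist())
s=read_state();print(s['clock'],s['eef_pos'])
E
```

```text
vs before laths
lath [ 0.512 -0.355] [0.028 0.222] 87.3
lath [ 0.515 -0.224] [0.025 0.222] 88.9
lath [ 0.519 -0.29 ] [0.025 0.223] 87.5
lath [ 0.519 -0.417] [0.223 0.028] 0.4
last lath ends [[0.403, -0.232], [0.407, -0.208], [0.625, -0.209], [0.623, -0.232]]
56.3 [0.44815064 0.05278162 0.29677499]
```

```bash
python3 -c "
from h import *
c=dict(np.load('w11.npz'));X=ray(c,np.array([(121,73),(152,75),(203,86),(229,88)])*1.4,.02)[:,:2];print(X.round(3).tolist())
print(manip.sign_off())"
```

```text
[[0.44, -0.172], [0.486, -0.167], [0.566, -0.172], [0.606, -0.169]]
the job is handed in; nothing more can be done
None
```

The job is handed in: the bearers lie parallel about 12.5 cm apart (measured 12.3–12.8), all four laths are flat and square across both with none touching, and the drawer is shut and latched. I kept the arm clear of the wax tin and sanding block but did not re-measure them at the end.

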